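# Pack the thread reels into the reel tube and screw its cap on

## Robot

A 6-joint arm with a two-finger parallel gripper is mounted at the origin on the work surface. World frame = base frame: x ahead of the robot, y to its left, z up, the work surface at z = 0. Lengths are in m, angles in rad, forces in N, time in s.
With the tool pointing down it reaches from about 0.3 to 0.75 m from the base axis. Payload 8.5 kg.
Tool frame: the origin (TCP) lies on the centre line of the jaws, within the pads' length; the fingertips stand 22 mm ahead of it and the grasp point (between the pads) lies 3 mm ahead of it; z points along the fingers, y is the line along which they close (so a half turn about z gives the same grasp; the last joint's range is limited). The gripper opens to 88 mm and grips with 3 to 60 N. Pads are 18 mm wide; open, the fingers measure 123 mm over their backs; the gripper's body (75 mm by 187 mm) begins 45 mm behind the grasp point.
Start: joints at [-1.499, 0.381, 1.297, -0, 1.464, -0.215], TCP at [0.156, -0.528, 0.261] pointing down, gripper open.
Joint ranges: [-3.11, 3.11], [-0.89, 2.33], [0.22, 2.48], [-1.42, 4.56], [0.17, 2.85], [-2.88, 2.88]. Speed limits (rad/s): [2.39, 2.39, 3.14, 3.14, 3.14, 3.14].

## Interface

Orientations are given as a 3x3 rotation matrix whose columns are the frame's x, y, z axes.
In Python, from workcell import status, optics, order gives the robot as it stands. The module is installed in compiled form; this text tells all that it offers.
- The arm moves only by the tool jog_arm, never from a script. Its argument "deltas" is a list of rows, each a list of 6 numbers: the shift along the world's x, y, z in m, then the turn, a rotation vector about the world's x, y, z in degrees. In form: [[dx, dy, dz, ax, ay, az], ...]. A call has 1 to 8 rows; each row shifts and turns the commanded pose from where the row before left it; what a row does not reach is not made up. A row lasts 1/12 s, in which the tool goes at most 41.7 mm and 7.16 degrees, less where a joint would pass 70% of its speed; a pose out of reach is approached as far as the arm can. A call is refused whole if a number of a shift passes 0.0417 or a number of a turn 7.16, either way. A call with a gripper value outside its range is refused whole. "jaw" is the finger opening in m, from 0 to 0.0881, set as the call begins (left out, the last holds). The fingers move at their own pace and stop on an object; "force" is the grip in N (left out, the last holds). Time passes only in rows, so rows that do not move let the fingers close. It gives the time, the measured TCP pose, the force, the opening and the grip force at its end, in the units of the state.
- status.read_state(): the state, without advancing time (a new reading comes with each control period).
- optics.grab_frame(name): name is "scene" or "top" or "wrist"; returns the picture (384x512x3 uint8, red, green, blue); there is no depth.
- optics.get_calibration(name): a dict with "camera_matrix" (3x3 intrinsics, pixels), "R" (3x3) and "t" (3): a world point X has camera coordinates R X + t. Camera axes: x right, y down, z forward; pixel columns grow to the right and rows downward; lengths in m; the calibration is good to about 2 mm. A picture is of the moment at which its call begins: read the wrist's pose just before it. get_calibration takes no time and is no camera call; for the wrist camera it gives the pose at the moment of the call.
- order.sign_off(): hands the job in; it is judged then, once.
The state is a dict: "time_s": time; "joints": joint angles; "qvel": joint speeds; "tau": joint torques, N m; "tcp_pos": TCP position; "tool_rot": TCP orientation; "ft_force": force on the tool from outside, world axes, zero at the start; "wrist_torque": the same for the moment, N m; "opening": opening from 0.0 (shut) to 1.0 (fully open); "grasp_force": force on a finger pad.
Only numpy, scipy, OpenCV 4.12 (cv2) and the standard library are available. Lean on these libraries where they do the work, as an engineer would, in place of code of your own. Each camera call takes 0.05 s, during which the arm holds its last target. There are 200 camera calls.

## Task

Put every thread reel on the table into the upright clear reel tube, and use the wooden packing stick to press them firmly down until the whole stack sits on the bottom; then stand the stick back in its wooden stand. Set the cap on the tube, turn it backwards (anticlockwise from above) until it drops into the thread, then screw it clockwise until it is fully down. Leave the hoop, the badge jar and the storage case where they are.

Things in the scene. Friction and masses are not known exactly. Their poses are not given: they have to be found in the camera images.
- tube: the reel tube: a clear upright tube, 47.6 mm outside, 160 mm tall, with a white neck (the top 25 mm), fixed on a wooden foot board 120 x 120 x 8 mm; it does not move. Origin at the centre of the board's underside, z up. Its bore is 41 mm wide and 150 mm deep: three reels fill 135 mm of it
- tube_rim (a point): centre of the tube's mouth, at the height of its rim, 160 mm above the table. Three sprung felt strips line the bore from 2 mm below the mouth to the floor and pinch the reels: a reel let go 15 mm or more down the mouth stays there upright, and it takes 5 to 8 N to push the reels along
- tube_floor (a point): centre of the bore's floor, 10 mm above the table; the lowest reel ends up standing here
- thread (a point): on the neck's axis, 6 mm below the mouth: level with the top of the thread's ridge, 56 mm across. Every 120 deg the ridge has a gap, 27 deg wide, where the cap's lugs drop 8 mm. At each gap's anticlockwise end is a stop bar 5 mm higher than the ridge: lugs turned anticlockwise along the ridge fall in the gap and stop at the bar; turned clockwise they are stopped before it
- reel1: a wooden reel wound with plain thread, an upright cylinder 38 mm across and 45 mm tall (40 g), its end edges bevelled by 1.5 mm; origin at the centre of its lower end, z along its axis. All reels are alike; only two or three of reel1 to reel4 are on the table in any one run
- reel2: a wooden reel wound with plain thread, an upright cylinder 38 mm across and 45 mm tall (40 g), its end edges bevelled by 1.5 mm; origin at the centre of its lower end, z along its axis. All reels are alike; only two or three of reel1 to reel4 are on the table in any one run
- reel3: a wooden reel wound with plain thread, an upright cylinder 38 mm across and 45 mm tall (40 g), its end edges bevelled by 1.5 mm; origin at the centre of its lower end, z along its axis. All reels are alike; only two or three of reel1 to reel4 are on the table in any one run
- reel4: a wooden reel wound with plain thread, an upright cylinder 38 mm across and 45 mm tall (40 g), its end edges bevelled by 1.5 mm; origin at the centre of its lower end, z along its axis. All reels are alike; only two or three of reel1 to reel4 are on the table in any one run
- stick: the packing stick: a light wooden rod 168 mm long (70 g), standing upright in the stand; a flat foot 30 mm across and 12 mm high, a shaft 18 mm across, and a round handle 26 mm across from 120 to 168 mm above the foot's underside. Origin at the centre of the foot's underside, z up along the stick
- stand: the stick's stand: a fixed wooden block 80 x 80 mm and 45 mm high with an upright round hole 40 mm wide and 40 mm deep in its middle. Origin at the centre of its underside
- stand_floor (a point): centre of the floor of the stand's hole, 5 mm above the table; the stick's foot stands here
- cap: ribbed grey screw cap, 65 mm across, 28 mm high, 60 g, open side down, three lugs inside. Origin at the centre of its open underside, z up: 11 mm below tube_rim with the lugs on the ridge (6 mm on the stop bars), 19 mm once dropped in, 24 mm when fully down, after 80 to 100 deg clockwise; there it jams and stays. Held in a gripper it cannot drop until let go or lowered
- hoop: bystander: a wooden embroidery hoop lying flat, 120 mm across and 10 mm high; origin at the centre of its underside
- jar: bystander: an open glass jar of pin badges, 84 mm across and 90 mm high; origin at the centre of its underside
- case: bystander: a clear storage case, 110 x 180 x 35 mm; origin at the centre of its underside
There are look-alikes about, which are no part of the job. What is shaped like the reel2 but orange or purple is not meant.

How it is judged:
By the outcome, as a careful person would: the job done as asked, in the order asked, and still so for the second after the job is handed in, with the robot touching nothing.
Of reel1, reel2, reel3, reel4 only 2 to 3 are there at a start; the rules pass over those that are not, and their reading is None.
At some moment in a run one of reel1, reel2, reel3, reel4, cap may be knocked a few centimetres aside while the robot is not near it.
It also fails if it takes over 210 s, if anything falls off the work surface, if the arm or the gripper's body presses on something with over 40 N, if the wrist force passes 120 N, or if a joint passes its speed limit or range.

## Working session

There is one attempt and no reset: what is moved stays moved. The work goes in short steps, Python scripts to look and compute and a tool call to move; the robot and the scene stay as the last step left them, time stands still between calls to the robot, and variables do not carry over. Pictures are saved under pics/ and viewed, at most 14 in all, crops included, and the job is handed in when it is done.

Besides the shell and the picture viewer there is one more tool, called by a JSON object that holds its "op" and its "data", one argument or row to a line. jog_arm: Moves the arm, as the interface text tells. Its arguments: {"type":"object","properties":{"deltas":{"type":"array","items":{"type":"array","items":{"type":"number"}}},"jaw":{"type":"number"},"force":{"type":"number"}},"required":["deltas"]}

```bash
mkdir -p pics; ls; cat > h.py <<'E'
import numpy as np, cv2
from workcell import status, optics, order
def grab(n,f=None):
    im=optics.grab_frame(n)
    if f: cv2.imwrite('pics/'+f,im[:,:,::-1])
    return im
def ray(n,u,v,z,cal=None):
    c=cal or optics.get_calibration(n); K,R,t=[np.array(c[k]) for k in('camera_matrix','R','t')]
    d=R.T@np.linalg.solve(K,[u,v,1.]); o=-R.T@t
    return o+d*(z-o[2])/d[2]
def proj(n,X,cal=None):
    c=cal or optics.get_calibration(n); K,R,t=[np.array(c[k]) for k in('camera_matrix','R','t')]
    p=K@(R@np.array(X,float)+t); return p[:2]/p[2]
E
python3 - <<'E'
from h import *
a=grab('scene');b=grab('top')
cv2.imwrite('pics/a.png',cv2.resize(a,(800,600))[:,:,::-1]);cv2.imwrite('pics/b.png',cv2.resize(b,(800,600))[:,:,::-1])
np.save('top0.npy',b);np.save('sc0.npy',a)
for n in('scene','top'):
    c=optics.get_calibration(n);print(n,np.round(c['camera_matrix'],1).tolist(),np.round(-np.array(c['R']).T@c['t'],3))
print(status.read_state())
E
```

```text
pics
scene [[376.2, 0.0, 264.9], [0.0, 376.2, 190.4], [0.0, 0.0, 1.0]] [ 1.244 -0.623  0.695]
top [[402.0, 0.0, 253.3], [0.0, 402.0, 192.4], [0.0, 0.0, 1.0]] [ 0.423 -0.032  1.104]
{'time_s': 0.1, 'joints': array([-1.49927834e+00,  3.81121410e-01,  1.29811857e+00, -9.52300232e-06,
        1.46358239e+00, -2.15291901e-01]), 'qvel': array([-0.00035928,  0.00073606, -0.00177019,  0.00091186,  0.00052921,
       -0.00049728]), 'tau': array([ 4.11520581e-03, -4.38652289e+01, -2.24913114e+01,  7.15217460e-02,
        3.41569784e-02, -5.87736690e-05]), 'tcp_pos': array([ 0.15557645, -0.5273226 ,  0.26022576]), 'tool_rot': array([[ 9.59150940e-01,  2.82894794e-01, -9.73164442e-05],
       [ 2.82894697e-01, -9.59150190e-01,  1.22590238e-03],
       [ 2.53460314e-04, -1.20335572e-03, -9.99999244e-01]]), 'ft_force': array([ 0.41997624, -0.19212291, -0.05831497]), 'wrist_torque': array([ 0.01698248, -0.02126675, -0.0359411 ]), 'grasp_force': 0.0, 'opening': 1.0029906604578374}
```

View pics/a.png

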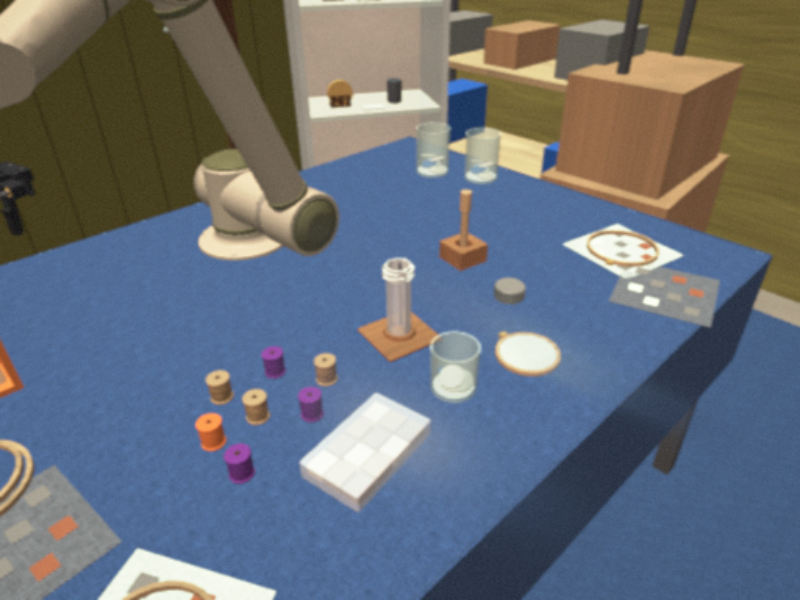

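View pics/b.png

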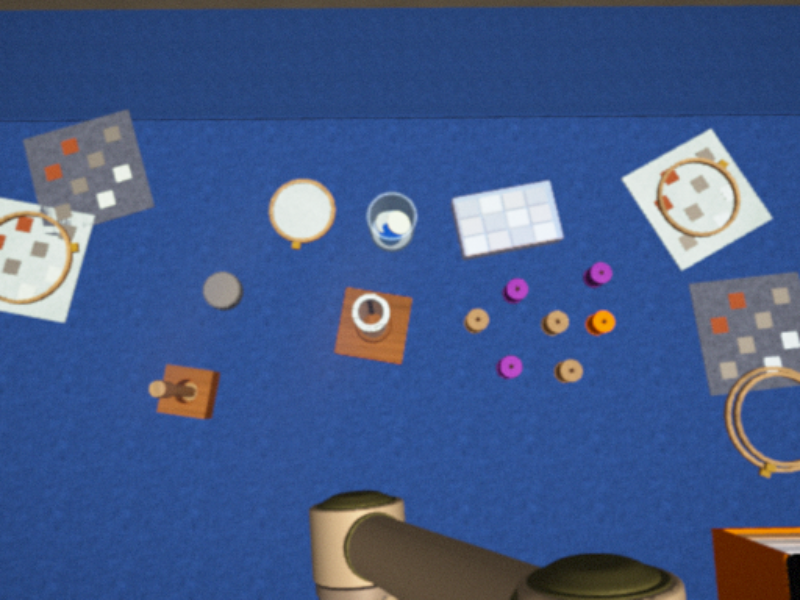

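Scene view: tan reels at (325,368), (255,406), (219,386). Top view (800x600): tan candidates (477,320), (557,322), (570,371). Look-alikes are purple (516,290), (600,273), (511,367) and orange (601,322). The cap is at (222,291), the tube at (371,318), the stand at (188,391) and the stick handle at (157,389). I choose the tan (plain) reels.

```bash
python3 - <<'E'
from h import *
b=np.load('top0.npy'); s=512/800
c=optics.get_calibration('top')
hsv=cv2.cvtColor(b,cv2.COLOR_RGB2HSV)
m=((hsv[:,:,0]<90)|(hsv[:,:,0]>125)).astype(np.uint8)*((hsv[:,:,2]>60).astype(np.uint8))
lab,n=None,None
for nm,(u,v),zs in [('r',(477,320),.03),('r',(557,322),.03),('r',(570,371),.03),('pur',(516,290),.03),('pur',(600,273),.03),('pur',(511,367),.03),('or',(601,322),.03)]:
    u,v=u*s,v*s; w=m[int(v)-12:int(v)+13,int(u)-12:int(u)+13]
    k,l,st,ce=cv2.connectedComponentsWithStats(w); i=l[12,12]
    p=ce[i]+[int(u)-12,int(v)-12]; print(nm,p.round(1),st[i,2:5],ray('top',*p,zs,c).round(4))
# cap: low-saturation
u,v=int(222*s),int(291*s); w=(hsv[v-20:v+21,u-20:u+21,1]<120).astype(np.uint8)
k,l,st,ce=cv2.connectedComponentsWithStats(w);i=l[20,20];p=ce[i]+[u-20,v-20];print('cap',p,st[i],ray('top',*p,.02,c).round(4))
# stand top corners, tube rim
for nm,(u,v),z in [('stand TL',(168,365),.045),('TR',(218,371),.045),('BL',(158,414),.045),('BR',(210,418),.045),('stick top',(157,389),.173),('rim',(371,315),.16),('boardTL',(347,288),.008),('TR',(412,297),.008),('BL',(335,354),.008),('BR',(402,363),.008),('jar',(391,215),.09),('caseBL',(465,257),.035),('caseBR',(563,239),.035)]:
    print(nm,ray('top',u*s,v*s,z,c).round(4))
def crop(u,v,h=32): u,v=int(u*s),int(v*s); return cv2.resize(b[v-h:v+h,u-h:u+h],(360,360),interpolation=cv2.INTER_CUBIC)
o=np.vstack([np.hstack([crop(540,325,60),crop(371,318,30)]),])
cv2.imwrite('pics/c.png',o[:,:,::-1])
E
```

```text
r [304.5 204.8] [ 16  16 198] [ 0.5717 -0.1807  0.03  ]
r [354.6 206.3] [ 18  16 223] [ 0.566  -0.3162  0.03  ]
r [363.4 237.1] [ 18  15 225] [ 0.483 -0.335  0.03 ]
pur [329.7 185.4] [ 17  16 204] [ 0.6243 -0.2512  0.03  ]
pur [382.8 175.2] [ 19  17 210] [ 0.6511 -0.3981  0.03  ]
pur [325.7 234.6] [ 18  16 209] [ 0.491  -0.2345  0.03  ]
or [383.7 206.2] [ 21  17 265] [ 0.5657 -0.3949  0.03  ]
cap [142.09126214 185.5961165 ] [  7   7  27  26 515] [0.6311 0.261  0.02  ]
stand TL [0.4994 0.3401 0.045 ]
TR [0.4884 0.2562 0.045 ]
BL [0.4187 0.3527 0.045 ]
BR [0.4111 0.2667 0.045 ]
stick top [0.4553 0.3095 0.173 ]
rim [ 0.5632 -0.0038  0.16  ]
boardTL [0.6347 0.043  0.008 ]
TR [ 0.6172 -0.0721  0.008 ]
BL [0.5178 0.0638 0.008 ]
BR [ 0.5007 -0.0527  0.008 ]
jar [ 0.7427 -0.0362  0.09  ]
caseBL [ 0.6825 -0.165   0.035 ]
caseBR [ 0.7132 -0.3387  0.035 ]
```

View pics/c.png

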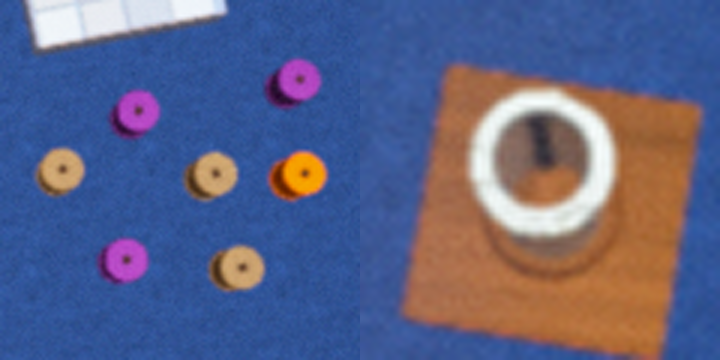

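Crop confirms the three plain tan reels at (62,170), (213,175), (238,268). The others are purple or orange. Heights, spacing and reach all look sane. Moving above the first reel.

{"op": "jog_arm", "data": {
  "deltas": [
    [0.03,0.025,0,0,0,0],
    [0.03,0.025,0,0,0,0],
    [0.03,0.025,0,0,0,0],
    [0.03,0.025,0,0,0,0],
    [0.03,0.025,0,0,0,0],
    [0.03,0.025,0,0,0,0],
    [0.03,0.025,0,0,0,0],
    [0.03,0.025,0,0,0,0]
  ],
  "jaw": 0.062,
  "force": 25
}}

```text
time_s: 0.77
tcp_pos: [0.3967, -0.3259, 0.2606]
tool_rot: [[0.959, 0.283, -0.0], [0.283, -0.959, 0.0], [-0.0, -0.0, -1.0]]
ft_force: [1.3, -0.5, -0.2]
opening: 0.705
grasp_force: 0.0
```

{"op": "jog_arm", "data": {
  "deltas": [
    [0.03,0.025,-0.01,0,0,0],
    [0.03,0.025,-0.01,0,0,0],
    [0.03,0.025,-0.01,0,0,0],
    [0.03,0.025,-0.01,0,0,0],
    [0.03,0.025,-0.01,0,0,0],
    [0.026,0.021,-0.01,0,0,0],
    [0,0,0,0,0,0],
    [0,0,0,0,0,0]
  ]
}}

```text
time_s: 1.43
tcp_pos: [0.572, -0.1802, 0.1995]
tool_rot: [[0.958, 0.285, -0.002], [0.285, -0.958, 0.001], [-0.002, -0.002, -1.0]]
ft_force: [-1.3, -1.1, -0.6]
opening: 0.704
grasp_force: 0.0
```

```bash
python3 - <<'E'
from h import *
c=optics.get_calibration('wrist'); s=status.read_state(); im=grab('wrist','w1.png'); np.save('w1.npy',im)
print(s['tcp_pos'].round(4),s['tool_rot'].round(3).tolist()); print(np.round(-np.array(c['R']).T@c['t'],3),np.round(c['camera_matrix'],1).tolist(),np.round(c['R'],3).tolist())
for p in [(.5717,-.1807,.045),(.566,-.3162,.045),(.483,-.335,.045),(.563,-.004,.16)]: print(proj('wrist',p,c).round(1))
b=grab('top'); print('top moved px:',(np.abs(b.astype(int)-np.load('top0.npy')).max(2)>60)[150:280].sum())
E
```

```text
[ 0.572  -0.1802  0.1995] [[0.958, 0.285, -0.002], [0.285, -0.958, 0.001], [-0.002, -0.002, -1.0]]
[ 0.647 -0.157  0.323] [[292.6, 0.0, 252.0], [0.0, 292.6, 194.5], [0.0, 0.0, 1.0]] [[0.286, -0.958, -0.001], [-0.912, -0.272, 0.306], [-0.294, -0.087, -0.952]]
[253.4 184.5]
[377.4 225.6]
[362.4 295.1]
[-46.9 168.6]
top moved px: 10472
```

View pics/w1.png

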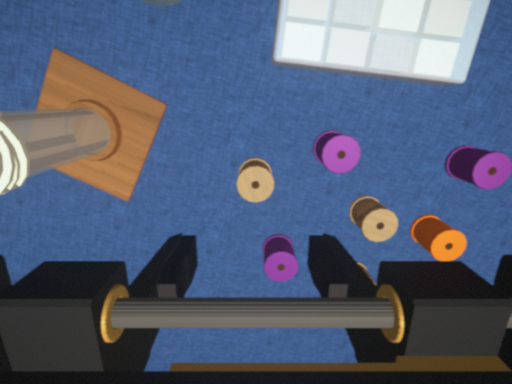

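Wrist view: near tan reel's hole at (255,184), predicted (253,184.5). Second reel's hole at (379,226), predicted (377,226). That agrees to about 1.5 mm. Descending on the first.

{"op": "jog_arm", "data": {
  "deltas": [
    [0,-0.002,-0.04,0,0,0],
    [0,0,-0.04,0,0,0],
    [0,0,-0.04,0,0,0],
    [0,0,-0.03,0,0,0],
    [0,0,-0.008,0,0,0],
    [0,0,0,0,0,0]
  ]
}}

```text
time_s: 2.03
tcp_pos: [0.5704, -0.1843, 0.0417]
tool_rot: [[0.96, 0.281, -0.003], [0.281, -0.96, 0.002], [-0.002, -0.002, -1.0]]
ft_force: [-0.3, 0.2, 0.3]
opening: 0.706
grasp_force: 0.0
```

{"op": "jog_arm", "data": {
  "deltas": [
    [0,0,0,0,0,0],
    [0,0,0,0,0,0],
    [0,0,0,0,0,0],
    [0,0,0,0,0,0],
    [0,0,0,0,0,0],
    [0,0,0,0,0,0]
  ],
  "jaw": 0.02,
  "force": 25
}}

```text
time_s: 2.53
tcp_pos: [0.5722, -0.1839, 0.0444]
tool_rot: [[0.959, 0.283, 0.002], [0.283, -0.959, -0.001], [0.002, 0.002, -1.0]]
ft_force: [-1.6, 0.3, 7.4]
opening: 0.426
grasp_force: 25.0
```

{"op": "jog_arm", "data": {
  "deltas": [
    [0,0,0.04,0,0,0],
    [0,0,0.04,0,0,0],
    [0,0,0.04,0,0,0],
    [0,0,0.04,0,0,0],
    [0,0,0.03,0,0,0],
    [0,0,0,0,0,0]
  ]
}}

```text
time_s: 3.03
tcp_pos: [0.5731, -0.1841, 0.2402]
tool_rot: [[0.959, 0.283, 0.011], [0.283, -0.959, -0.006], [0.009, 0.009, -1.0]]
ft_force: [-0.1, 0.1, 0.5]
opening: 0.426
grasp_force: 25.0
```

{"op": "jog_arm", "data": {
  "deltas": [
    [0,0.03,0.01,0,0,0],
    [0,0.03,0.01,0,0,0],
    [0,0.03,0,0,0,0],
    [0,0,0,0,0,0],
    [0,0,0,0,0,0]
  ]
}}

```text
time_s: 3.45
tcp_pos: [0.5714, -0.0923, 0.2527]
tool_rot: [[0.958, 0.285, -0.0], [0.285, -0.958, -0.0], [-0.0, 0.0, -1.0]]
ft_force: [0.7, -0.5, -0.8]
opening: 0.423
grasp_force: 25.0
```

```bash
python3 - <<'E'
from h import *
c=optics.get_calibration('wrist'); s=status.read_state(); im=grab('wrist'); np.save('w2.npy',im)
import pickle;pickle.dump((c,s),open('w2.pkl','wb'))
print(s['tcp_pos'].round(4),s['ft_force'].round(2))
print(proj('wrist',(.563,-.004,.16),c))
print('top',ray('top',237.5,200.2,.16))
b=grab('top'); t=cv2.resize(b[130:290,80:420],None,fx=1.2,fy=1.2)
o=np.zeros((384+t.shape[0],512,3),np.uint8); o[:384]=im; o[384:,:t.shape[1]]=t
cv2.imwrite('pics/w2.png',o[:,:,::-1])
E
```

```text
[ 0.5714 -0.0923  0.2527] [ 0.66 -0.49 -0.77]
[139.91811379 184.62669525]
top [ 0.56654825 -0.00394112  0.16      ]
```

View pics/w2.png

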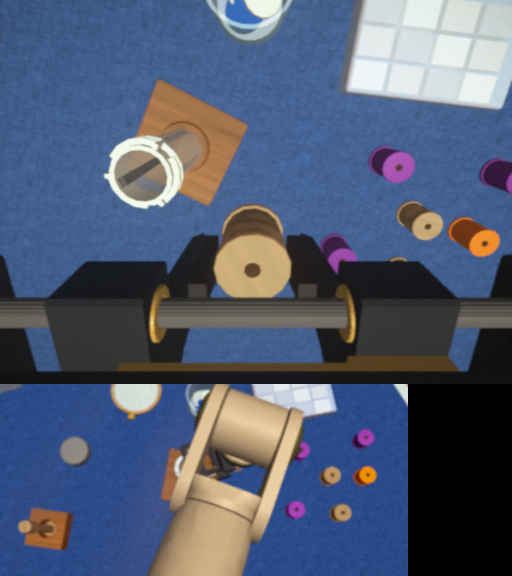

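```bash
python3 - <<'E'
from h import *
import pickle
im=np.load('w2.npy');c,s=pickle.load(open('w2.pkl','rb'))
g=im[120:220,95:200]; w=((g.min(2)>150)).astype(np.uint8)
w=cv2.morphologyEx(w,cv2.MORPH_CLOSE,np.ones((5,5)))
cs,h=cv2.findContours(w,cv2.RETR_CCOMP,cv2.CHAIN_APPROX_NONE)
for k,x in enumerate(cs):
    if len(x)>40:
        e=cv2.fitEllipse(x); p=np.array(e[0])+[95,120]; print(h[0][k][3],len(x),e[1],p.round(1),ray('wrist',*p,.16,c).round(4))
for z in(.16,):
  for X in [(.5665,-.004,.16),(.565,-.005,.16)]: print(proj('wrist',X,c).round(1))
# held reel top ellipse predicted hole
zt=s['tcp_pos'][2]+.0006
print('hole',ray('wrist',252.5,270,zt,c).round(4),s['tcp_pos'].round(4))
cc=np.array([s['tcp_pos'][0],s['tcp_pos'][1],zt]);print(proj('wrist',cc,c).round(1))
v=cv2.cvtColor(im,cv2.COLOR_RGB2GRAY)[255:285,238:268].astype(float); y,x=np.where(v<90); print('hole px',x.mean()+238,y.mean()+255,len(x))
o=cv2.resize(g,None,fx=5,fy=5,interpolation=cv2.INTER_CUBIC);cv2.imwrite('pics/rim.png',o[:,:,::-1])
E
```

```text
-1 218 (70.81102752685547, 75.8907699584961) [144.6 171.6] [ 0.5742 -0.0056  0.16  ]
0 148 (48.82834243774414, 55.29229736328125) [140.3 175.3] [ 0.5704 -0.003   0.16  ]
[140.7 180.4]
[141.7 182.6]
hole [ 0.5719 -0.0914  0.2533] [ 0.5714 -0.0923  0.2527]
[253.9 271.4]
hole px 251.98648648648648 269.8783783783784 148
```

View pics/rim.png

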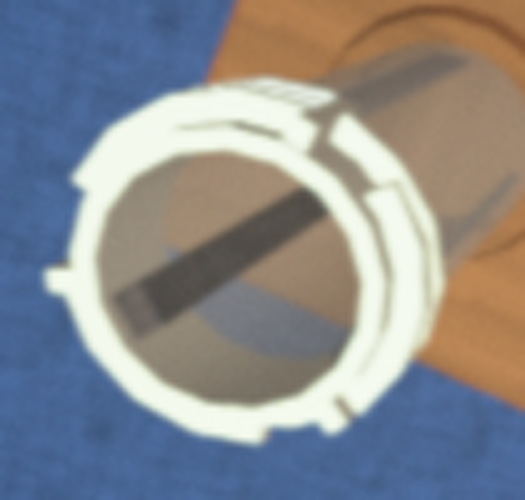

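Crop shows the mouth centred at about (228,278), which is full-image (140.5,175.5). That gives (0.570,-0.003), against (0.5687,-0.004) from the top camera and (0.5676,-0.0045) from the board corners. I use (0.5695,-0.004).

{"op": "jog_arm", "data": {
  "deltas": [
    [0,0.03,0,0,0,0],
    [0,0.03,0,0,0,0],
    [-0.001,0.02,0,0,0,0],
    [-0.001,0.008,-0.01,0,0,0],
    [0,0,-0.02,0,0,0],
    [0,0,-0.012,0,0,0],
    [0,0,0,0,0,0],
    [0,0,0,0,0,0]
  ]
}}

```text
time_s: 4.22
tcp_pos: [0.5696, -0.0065, 0.2104]
tool_rot: [[0.96, 0.282, -0.001], [0.282, -0.96, 0.0], [-0.001, -0.001, -1.0]]
ft_force: [0.8, 0.8, 0.6]
opening: 0.421
grasp_force: 25.0
```

```bash
python3 - <<'E'
from h import *
im=grab('wrist'); sc=grab('scene')
np.save('sc1.npy',sc); print(status.read_state()['tcp_pos'].round(4))
u,v=[int(x) for x in proj('scene',(.57,-.004,.18))]
k=sc[v-45:v+45,u-45:u+45]; k=cv2.resize(k,(384,384),interpolation=cv2.INTER_CUBIC)
w=cv2.resize(im[150:310,170:340],(408,384))
cv2.imwrite('pics/ins.png',np.hstack([k,w])[:,:,::-1])
E
```

```text
[ 0.57   -0.0063  0.2115]
```

View pics/ins.png

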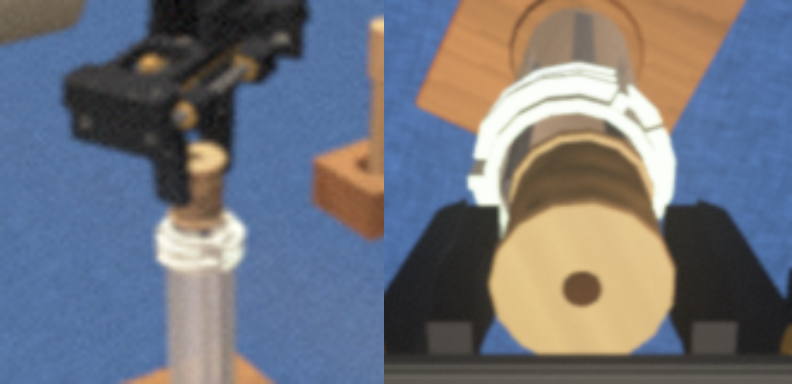

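Side and wrist crops: reel is just above the mouth and about 2 mm to the right (−y) of its centre. Correct +y and insert.

{"op": "jog_arm", "data": {
  "deltas": [
    [0,0.002,0,0,0,0],
    [0,0,-0.004,0,0,0],
    [0,0,-0.004,0,0,0],
    [0,0,-0.004,0,0,0],
    [0,0,-0.005,0,0,0],
    [0,0,-0.005,0,0,0],
    [0,0,-0.003,0,0,0],
    [0,0,0,0,0,0]
  ]
}}

```text
time_s: 4.98
tcp_pos: [0.5695, -0.0036, 0.1852]
tool_rot: [[0.959, 0.283, -0.0], [0.283, -0.959, -0.0], [-0.0, -0.0, -1.0]]
ft_force: [0.6, -0.9, -2.9]
opening: 0.423
grasp_force: 25.0
```

{"op": "jog_arm", "data": {
  "deltas": [
    [0,0,-0.001,0,0,0],
    [0,0,0,0,0,0],
    [0,0,0,0,0,0]
  ]
}}

```text
time_s: 5.23
tcp_pos: [0.5696, -0.0036, 0.1848]
tool_rot: [[0.959, 0.283, 0.0], [0.283, -0.959, -0.0], [0.0, 0.0, -1.0]]
ft_force: [0.3, -0.6, 1.8]
opening: 0.422
grasp_force: 25.0
```

{"op": "jog_arm", "data": {
  "deltas": [
    [0,0,0,0,0,0],
    [0,0,0,0,0,0],
    [0,0,0,0,0,0],
    [0,0,0.03,0,0,0],
    [0,0,0.03,0,0,0],
    [0,0,0.02,0,0,0],
    [0,-0.04,0,0,0,0],
    [0,-0.04,0,0,0,0]
  ],
  "jaw": 0.062
}}

```text
time_s: 5.9
tcp_pos: [0.5698, -0.083, 0.2663]
tool_rot: [[0.958, 0.287, 0.003], [0.287, -0.958, -0.001], [0.002, 0.002, -1.0]]
ft_force: [0.5, 1.2, -1.2]
opening: 0.704
grasp_force: 0.0
```

```bash
cat > reels.py <<'E'
from h import *
b=grab('top'); c=optics.get_calibration('top')
hsv=cv2.cvtColor(b,cv2.COLOR_RGB2HSV)
m=((hsv[:,:,0]>8)&(hsv[:,:,0]<24)&(hsv[:,:,2]>90)&(hsv[:,:,1]<170)).astype(np.uint8)
k,l,st,ce=cv2.connectedComponentsWithStats(m)
for i in range(1,k):
    if 120<st[i,4]<320 and max(st[i,2:4])<24: print('tan',ce[i].round(1),st[i,2:],ray('top',*ce[i],.03,c).round(4))
w=(hsv[140:240,80:230,1]<90).astype(np.uint8)
k,l,st,ce=cv2.connectedComponentsWithStats(w)
for i in range(1,k):
    if 300<st[i,4]<900: print('grey',(ce[i]+[80,140]).round(1),st[i,2:],ray('top',*(ce[i]+[80,140]),.02,c).round(4))
print(status.read_state()['time_s'],status.read_state()['tcp_pos'].round(4))
E
python3 reels.py; python3 - <<'E'
from h import *
sc=grab('scene'); u,v=[int(x) for x in proj('scene',(.57,-.004,.12))]
cv2.imwrite('pics/i2.png',cv2.resize(sc[v-60:v+50,u-60:u+60],(480,440),interpolation=cv2.INTER_CUBIC)[:,:,::-1])
E
```

```text
tan [142.9 185.5] [ 23  22 306] [0.6295 0.2561 0.03  ]
tan [356.  205.7] [ 15  15 161] [ 0.5679 -0.32    0.03  ]
tan [364.1 237. ] [ 18  15 177] [ 0.4835 -0.3369  0.03  ]
grey [192.6 144.9] [ 36  13 350] [0.7451 0.1245 0.02  ]
grey [221.9 215.1] [ 20  67 697] [0.5476 0.0426 0.02  ]
grey [142.  185.6] [ 25  24 484] [0.6312 0.2611 0.02  ]
5.95 [ 0.5696 -0.0905  0.265 ]
```

View pics/i2.png

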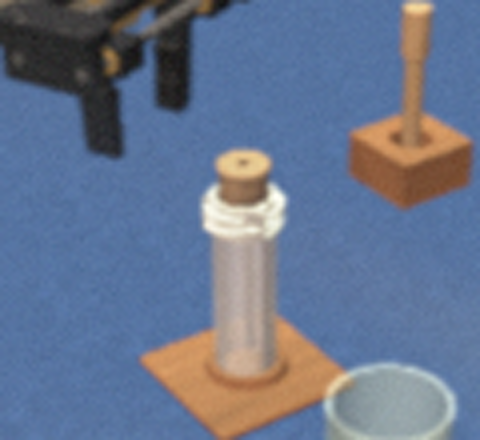

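First reel stands in the mouth at (243,180). Next reel.

{"op": "jog_arm", "data": {
  "deltas": [
    [0,-0.04,0,0,0,0],
    [0,-0.04,0,0,0,0],
    [0,-0.04,-0.01,0,0,0],
    [0,-0.04,-0.02,0,0,0],
    [-0.001,-0.04,-0.03,0,0,0],
    [-0.001,-0.034,-0.03,0,0,0],
    [0,0,-0.03,0,0,0],
    [0,0,-0.03,0,0,0]
  ]
}}

```text
time_s: 6.67
tcp_pos: [0.5674, -0.3065, 0.1216]
tool_rot: [[0.96, 0.28, -0.0], [0.28, -0.96, 0.0], [-0.0, -0.001, -1.0]]
ft_force: [1.2, 0.0, 0.3]
opening: 0.705
grasp_force: 0.0
```

{"op": "jog_arm", "data": {
  "deltas": [
    [0,0,0,0,0,0],
    [0,0,0,0,0,0],
    [0,0,0,0,0,0]
  ]
}}

```text
time_s: 6.92
tcp_pos: [0.5687, -0.3052, 0.1255]
tool_rot: [[0.959, 0.284, 0.002], [0.284, -0.959, -0.001], [0.002, 0.002, -1.0]]
ft_force: [0.4, 0.2, 0.3]
opening: 0.698
grasp_force: 0.0
```

```bash
python3 - <<'E'
from h import *
c=optics.get_calibration('wrist'); s=status.read_state(); im=grab('wrist')
print(s['tcp_pos'].round(4),proj('wrist',(.567,-.3185,.045),c),proj('wrist',(.483,-.338,.045),c))
hs=cv2.cvtColor(im,cv2.COLOR_RGB2HSV)
m=((hs[:,:,0]>8)&(hs[:,:,0]<24)&(hs[:,:,2]>170)&(hs[:,:,1]<150)).astype(np.uint8)
k,l,st,ce=cv2.connectedComponentsWithStats(m)
for i in range(1,k):
    if st[i,4]>300: print(ce[i].round(1),st[i],ray('wrist',*ce[i],.045,c).round(4))
E
```

```text
[ 0.5687 -0.3052  0.1255] [269.28077943 218.02627288] [261.36963612 312.95585799]
[323.5   7.1] [298   1  54  13 342] [ 0.7084 -0.3086  0.045 ]
[266.  194.3] [245 180  48  58 356] [ 0.5842 -0.3106  0.045 ]
[244.3 319.9] [ 108  286  286   46 3379] [ 0.4721 -0.3262  0.045 ]
```

{"op": "jog_arm", "data": {
  "deltas": [
    [-0.001,-0.0135,0,0,0,0],
    [0,0,-0.02,0,0,0],
    [0,0,-0.03,0,0,0],
    [0,0,-0.025,0,0,0],
    [0,0,-0.008,0,0,0],
    [0,0,0,0,0,0]
  ]
}}

```text
time_s: 7.47
tcp_pos: [0.5665, -0.3191, 0.0397]
tool_rot: [[0.959, 0.283, -0.002], [0.283, -0.959, 0.001], [-0.001, -0.002, -1.0]]
ft_force: [0.4, 0.2, 0.0]
opening: 0.708
grasp_force: 0.0
```

{"op": "jog_arm", "data": {
  "deltas": [
    [0,0,0,0,0,0],
    [0,0,0,0,0,0],
    [0,0,0,0,0,0],
    [0,0,0,0,0,0],
    [0,0,0,0,0,0],
    [0,0,0,0,0,0]
  ],
  "jaw": 0.02
}}

```text
time_s: 7.97
tcp_pos: [0.5673, -0.3192, 0.042]
tool_rot: [[0.959, 0.283, 0.002], [0.283, -0.959, -0.002], [0.001, 0.002, -1.0]]
ft_force: [-0.3, 0.9, 6.4]
opening: 0.421
grasp_force: 25.0
```

{"op": "jog_arm", "data": {
  "deltas": [
    [0,0,0.03,0,0,0],
    [0,0,0.04,0,0,0],
    [0,0.01,0.04,0,0,0],
    [0,0.02,0.04,0,0,0],
    [0,0.03,0.04,0,0,0],
    [0,0.04,0.01,0,0,0],
    [0,0.04,0,0,0,0],
    [0,0,0,0,0,0]
  ]
}}

```text
time_s: 8.63
tcp_pos: [0.5667, -0.1793, 0.233]
tool_rot: [[0.958, 0.288, 0.002], [0.288, -0.958, 0.001], [0.002, -0.0, -1.0]]
ft_force: [-0.1, 0.9, -1.1]
opening: 0.427
grasp_force: 25.0
```

{"op": "jog_arm", "data": {
  "deltas": [
    [0.001,0.035,0.01,0,0,0],
    [0.001,0.035,0.01,0,0,0],
    [0.001,0.035,0,0,0,0],
    [0,0.035,0,0,0,0],
    [0,0.025,0,0,0,0],
    [0,0.01,0,0,0,0],
    [0,0,0,0,0,0],
    [0,0,0,0,0,0]
  ]
}}

```text
time_s: 9.3
tcp_pos: [0.5699, -0.0108, 0.2512]
tool_rot: [[0.959, 0.283, -0.0], [0.283, -0.959, -0.0], [-0.0, 0.0, -1.0]]
ft_force: [0.0, -0.6, -1.0]
opening: 0.421
grasp_force: 25.0
```

```bash
python3 -c "
from h import *
print(status.read_state()['tcp_pos'].round(4));grab('scene');print(status.read_state()['tcp_pos'].round(4));grab('scene');print(status.read_state()['tcp_pos'].round(4))"
```

```text
[ 0.5699 -0.0108  0.2512]
[ 0.57   -0.0114  0.2511]
[ 0.57   -0.0117  0.251 ]
```

{"op": "jog_arm", "data": {
  "deltas": [
    [0,0.008,-0.01,0,0,0],
    [0,0,-0.01,0,0,0],
    [0,0,0,0,0,0],
    [0,0,0,0,0,0],
    [0,0,0,0,0,0]
  ]
}}

```text
time_s: 9.82
tcp_pos: [0.57, -0.003, 0.2313]
tool_rot: [[0.959, 0.282, 0.0], [0.282, -0.959, -0.0], [0.0, 0.0, -1.0]]
ft_force: [0.0, 0.0, -0.8]
opening: 0.419
grasp_force: 25.0
```

{"op": "jog_arm", "data": {
  "deltas": [
    [0,0,-0.005,0,0,0],
    [0,0,-0.005,0,0,0],
    [0,0,-0.005,0,0,0],
    [0,0,-0.005,0,0,0],
    [0,0,0,0,0,0]
  ]
}}

```text
time_s: 10.23
tcp_pos: [0.5697, -0.0024, 0.2104]
tool_rot: [[0.959, 0.283, -0.001], [0.283, -0.959, -0.0], [-0.001, -0.0, -1.0]]
ft_force: [-0.3, 0.1, -0.8]
opening: 0.419
grasp_force: 25.0
```

```bash
python3 - <<'E'
from h import *
print(status.read_state()['tcp_pos'].round(4),status.read_state()['ft_force'])
sc=grab('scene'); u,v=[int(x) for x in proj('scene',(.57,-.004,.15))]
im=grab('wrist')
cv2.imwrite('pics/i3.png',np.hstack([cv2.resize(sc[v-40:v+50,u-40:u+40],(356,400),interpolation=cv2.INTER_CUBIC),cv2.resize(im[150:310,170:330],(400,400))])[:,:,::-1])
E
```

```text
[ 0.5697 -0.0024  0.2104] [-0.3366387   0.09717308 -0.78847476]
```

View pics/i3.png

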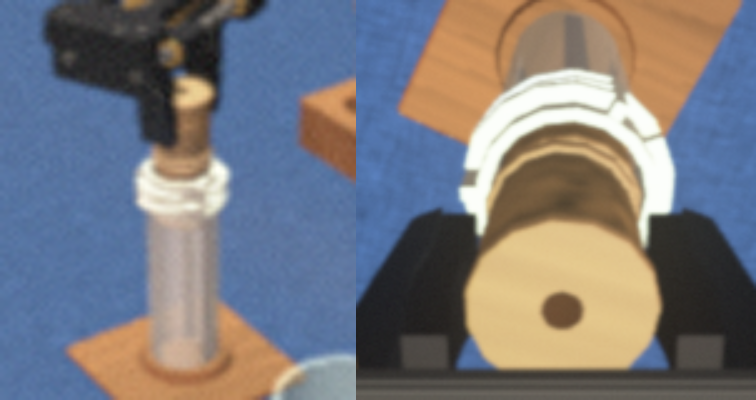

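Reel 2 sits squarely on reel 1 at the mouth. Pushing on.

{"op": "jog_arm", "data": {
  "deltas": [
    [0,-0.001,-0.003,0,0,0],
    [0,0,-0.004,0,0,0],
    [0,0,-0.004,0,0,0],
    [0,0,-0.005,0,0,0],
    [0,0,-0.005,0,0,0],
    [0,0,-0.005,0,0,0],
    [0,0,0,0,0,0],
    [0,0,0,0,0,0]
  ]
}}

```text
time_s: 11.0
tcp_pos: [0.5698, -0.0033, 0.1848]
tool_rot: [[0.959, 0.283, -0.0], [0.283, -0.959, -0.0], [-0.0, 0.0, -1.0]]
ft_force: [1.3, -2.1, -0.9]
opening: 0.42
grasp_force: 25.0
```

{"op": "jog_arm", "data": {
  "deltas": [
    [0,0,0,0,0,0],
    [0,0,0,0,0,0],
    [0,0,0,0,0,0],
    [0,0,0.03,0,0,0],
    [0,0,0.03,0,0,0],
    [-0.02,-0.03,0.02,0,0,0],
    [-0.02,-0.035,0,0,0,0],
    [-0.02,-0.035,0,0,0,0]
  ],
  "jaw": 0.062
}}

```text
time_s: 11.67
tcp_pos: [0.5092, -0.1038, 0.2664]
tool_rot: [[0.959, 0.285, 0.003], [0.285, -0.959, -0.001], [0.002, 0.002, -1.0]]
ft_force: [1.4, -0.7, 0.3]
opening: 0.703
grasp_force: 0.0
```

```bash
python3 reels.py
```

```text
tan [143.1 185.4] [ 22  22 303] [0.6297 0.2557 0.03  ]
tan [364.4 236.8] [ 17  15 170] [ 0.4838 -0.3379  0.03  ]
grey [192.5 144.9] [ 36  13 352] [0.7451 0.1247 0.02  ]
grey [142.1 185.6] [ 25  24 485] [0.6312 0.2611 0.02  ]
11.7167 [ 0.5066 -0.1091  0.2658]
```

{"op": "jog_arm", "data": {
  "deltas": [
    [-0.004,-0.04,0,0,0,0],
    [-0.004,-0.04,0,0,0,0],
    [-0.004,-0.04,-0.01,0,0,0],
    [-0.004,-0.038,-0.015,0,0,0],
    [-0.004,-0.037,-0.017,0,0,0],
    [-0.003,-0.032,-0.02,0,0,0],
    [0,0,-0.04,0,0,0],
    [0,0,-0.04,0,0,0]
  ]
}}

```text
time_s: 12.38
tcp_pos: [0.4865, -0.3323, 0.1223]
tool_rot: [[0.96, 0.28, 0.002], [0.28, -0.96, -0.002], [0.001, 0.002, -1.0]]
ft_force: [1.1, 0.3, -1.1]
opening: 0.706
grasp_force: 0.0
```

{"op": "jog_arm", "data": {
  "deltas": [
    [0,0,0,0,0,0],
    [0,0,0,0,0,0],
    [0,0,0,0,0,0]
  ]
}}

```text
time_s: 12.63
tcp_pos: [0.4877, -0.3306, 0.1254]
tool_rot: [[0.959, 0.283, 0.002], [0.283, -0.959, -0.002], [0.001, 0.003, -1.0]]
ft_force: [-0.1, -0.8, 0.8]
opening: 0.704
grasp_force: 0.0
```

```bash
python3 reels.py
```

```text
tan [142.9 185.6] [ 23  22 315] [0.6292 0.256  0.03  ]
grey [192.5 144.9] [ 36  13 350] [0.745  0.1246 0.02  ]
grey [142.1 185.6] [ 25  24 486] [0.6311 0.261  0.02  ]
12.6833 [ 0.4879 -0.3307  0.1259]
```

{"op": "jog_arm", "data": {
  "deltas": [
    [-0.005,-0.0065,0,0,0,0],
    [0,0,-0.02,0,0,0],
    [0,0,-0.03,0,0,0],
    [0,0,-0.025,0,0,0],
    [0,0,-0.008,0,0,0],
    [0,0,0,0,0,0]
  ]
}}

```text
time_s: 13.18
tcp_pos: [0.4815, -0.3367, 0.0398]
tool_rot: [[0.959, 0.283, -0.001], [0.283, -0.959, 0.001], [-0.001, -0.001, -1.0]]
ft_force: [-1.2, 0.4, -0.4]
opening: 0.702
grasp_force: 0.0
```

{"op": "jog_arm", "data": {
  "deltas": [
    [0,0,0,0,0,0],
    [0,0,0,0,0,0],
    [0,0,0,0,0,0],
    [0,0,0,0,0,0],
    [0,0,0,0,0,0],
    [0,0,0,0,0,0]
  ],
  "jaw": 0.02
}}

```text
time_s: 13.68
tcp_pos: [0.4823, -0.3371, 0.0414]
tool_rot: [[0.959, 0.283, 0.002], [0.283, -0.959, -0.002], [0.001, 0.002, -1.0]]
ft_force: [-1.0, 1.4, 6.4]
opening: 0.421
grasp_force: 25.0
```

{"op": "jog_arm", "data": {
  "deltas": [
    [0,0,0.03,0,0,0],
    [0,0,0.04,0,0,0],
    [0,0.01,0.04,0,0,0],
    [0,0.02,0.04,0,0,0],
    [0.01,0.03,0.04,0,0,0],
    [0.01,0.035,0.02,0,0,0],
    [0.01,0.035,0,0,0,0],
    [0.01,0.035,0,0,0,0]
  ]
}}

```text
time_s: 14.35
tcp_pos: [0.5203, -0.1772, 0.242]
tool_rot: [[0.959, 0.282, 0.003], [0.282, -0.959, -0.002], [0.002, 0.003, -1.0]]
ft_force: [0.3, -0.5, -0.3]
opening: 0.423
grasp_force: 25.0
```

{"op": "jog_arm", "data": {
  "deltas": [
    [0.01,0.035,0,0,0,0],
    [0.01,0.035,0,0,0,0],
    [0.01,0.035,0,0,0,0],
    [0.01,0.035,0,0,0,0],
    [0.005,0.02,0,0,0,0],
    [0,0,0,0,0,0],
    [0,0,0,0,0,0]
  ]
}}

```text
time_s: 14.93
tcp_pos: [0.5649, -0.0178, 0.2402]
tool_rot: [[0.959, 0.285, -0.0], [0.285, -0.959, -0.0], [-0.0, 0.0, -1.0]]
ft_force: [-0.2, -0.2, -0.6]
opening: 0.421
grasp_force: 25.0
```

{"op": "jog_arm", "data": {
  "deltas": [
    [0.005,0.0145,0,0,0,0],
    [0,0,0,0,0,0],
    [0,0,0,0,0,0],
    [0,0,0,0,0,0]
  ]
}}

```text
time_s: 15.27
tcp_pos: [0.5698, -0.0053, 0.2402]
tool_rot: [[0.959, 0.282, -0.0], [0.282, -0.959, -0.0], [-0.0, 0.0, -1.0]]
ft_force: [-0.1, -0.4, -0.4]
opening: 0.422
grasp_force: 25.0
```

{"op": "jog_arm", "data": {
  "deltas": [
    [0,0,-0.005,0,0,0],
    [0,0,-0.005,0,0,0],
    [0,0,-0.005,0,0,0],
    [0,0,-0.005,0,0,0],
    [0,0,-0.005,0,0,0],
    [0,0,-0.004,0,0,0],
    [0,0,0,0,0,0]
  ]
}}

```text
time_s: 15.85
tcp_pos: [0.5698, -0.0042, 0.2103]
tool_rot: [[0.959, 0.283, -0.001], [0.283, -0.959, 0.0], [-0.001, -0.0, -1.0]]
ft_force: [-0.3, -0.0, -0.3]
opening: 0.424
grasp_force: 25.0
```

{"op": "jog_arm", "data": {
  "deltas": [
    [0,0.0005,-0.003,0,0,0],
    [0,0,-0.004,0,0,0],
    [0,0,-0.004,0,0,0],
    [0,0,-0.005,0,0,0],
    [0,0,-0.005,0,0,0],
    [0,0,-0.005,0,0,0],
    [0,0,0,0,0,0],
    [0,0,0,0,0,0]
  ]
}}

```text
time_s: 16.52
tcp_pos: [0.5696, -0.0033, 0.1843]
tool_rot: [[0.959, 0.283, -0.002], [0.283, -0.959, 0.001], [-0.002, -0.001, -1.0]]
ft_force: [-0.7, 0.0, -1.2]
opening: 0.423
grasp_force: 25.0
```

{"op": "jog_arm", "data": {
  "deltas": [
    [0,0,0,0,0,0],
    [0,0,0,0,0,0],
    [0,0,0,0,0,0],
    [0,0,0.03,0,0,0],
    [0,0,0.035,0,0,0],
    [-0.01,0.03,0.02,0,0,0],
    [-0.012,0.035,0,0,0,0],
    [-0.012,0.035,0,0,0,0]
  ],
  "jaw": 0.062
}}

```text
time_s: 17.18
tcp_pos: [0.5359, 0.0972, 0.2715]
tool_rot: [[0.96, 0.281, 0.003], [0.281, -0.96, 0.0], [0.003, 0.001, -1.0]]
ft_force: [0.2, 0.8, -0.8]
opening: 0.702
grasp_force: 0.0
```

{"op": "jog_arm", "data": {
  "deltas": [
    [-0.012,0.035,0,0,0,0],
    [-0.012,0.035,0,0,0,0],
    [-0.012,0.03,0,0,0,0],
    [0,0,0,0,0,0],
    [0,0,0,0,0,0],
    [0,0,0,0,0,0]
  ]
}}

```text
time_s: 17.68
tcp_pos: [0.5002, 0.1961, 0.2702]
tool_rot: [[0.959, 0.283, 0.0], [0.283, -0.959, -0.0], [0.0, 0.0, -1.0]]
ft_force: [-0.2, -0.3, -0.2]
opening: 0.702
grasp_force: 0.0
```

```bash
python3 - <<'E'
from h import *
c=optics.get_calibration('wrist'); s=status.read_state(); im=grab('wrist'); np.save('w4.npy',im)
print(s['tcp_pos'].round(4),proj('wrist',(.455,.305,.173),c),proj('wrist',(.455,.305,.045),c))
sc=grab('scene'); u,v=[int(x) for x in proj('scene',(.57,-.004,.12))]
t=cv2.resize(sc[v-60:v+60,u-40:u+40],(256,384),interpolation=cv2.INTER_CUBIC)
cv2.imwrite('pics/s1.png',np.hstack([im,t])[:,:,::-1])
E
```

```text
[0.5002 0.1961 0.2702] [109.0739235  218.29678675] [157.37695411 178.56939693]
```

View pics/s1.png

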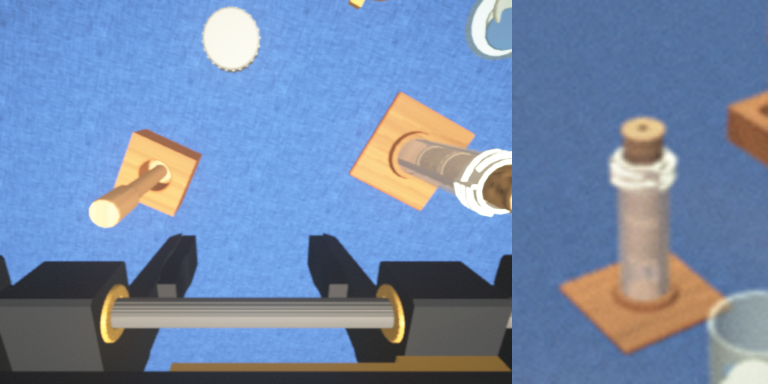

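Wrist view: stick top at (105,212), stand at about (158,175), cap at (231,40). Side crop: reel 3 is upright in the mouth.

```bash
python3 - <<'E'
from h import *
c=optics.get_calibration('wrist');im=np.load('w4.npy')
g=im[185:240,75:135]; hs=cv2.cvtColor(g,cv2.COLOR_RGB2HSV)
m=((hs[:,:,0]<30)&(hs[:,:,2]>215)).astype(np.uint8)
k,l,st,ce=cv2.connectedComponentsWithStats(m); i=1+st[1:,4].argmax(); p=ce[i]+[75,185]; print(p,st[i],ray('wrist',*p,.173,c))
b=np.load('top0.npy')
print('cap wrist',ray('wrist',231,39,.028,c))
cs=b[225:280,90:150]; hs=cv2.cvtColor(cs,cv2.COLOR_RGB2HSV); m=((hs[:,:,0]<30)).astype(np.uint8)
k,l,st,ce=cv2.connectedComponentsWithStats(m);print(st[1:,:])
# stick top in top view: brightest tan at left
m=((hs[:,:,0]<30)&(hs[:,:,2]>150)).astype(np.uint8);k,l,st,ce=cv2.connectedComponentsWithStats(m)
for i in range(1,k): 
  if st[i,4]>15: p=ce[i]+[90,225]; print(p,st[i],ray('top',*p,.173))
E
```

```text
[109.3723176  211.09656652] [ 14  10  46  33 932] [0.46183651 0.30500644 0.173     ]
cap wrist [0.6324053  0.25953164 0.028     ]
[[   6    9   44   34 1128]]
[119.87861272 250.53757225] [ 11   9  35  34 692] [0.45116191 0.26512704 0.173     ]
[100.5 248.5] [ 6 19 10 10 86] [0.4563119  0.30952555 0.173     ]
```

{"op": "jog_arm", "data": {
  "deltas": [
    [-0.014,0.037,0,0,0,0],
    [-0.014,0.037,0,0,0,0],
    [-0.014,0.037,0,0,0,0],
    [0,0,0,0,0,0],
    [0,0,0,0,0,0],
    [0,0,0,0,0,0]
  ]
}}

```text
time_s: 18.28
tcp_pos: [0.4586, 0.3065, 0.27]
tool_rot: [[0.959, 0.282, -0.0], [0.282, -0.959, -0.0], [-0.0, 0.0, -1.0]]
ft_force: [-0.8, -0.9, -0.3]
opening: 0.708
grasp_force: 0.0
```

```bash
python3 -c "
from h import *
grab('scene');print(status.read_state()['tcp_pos'].round(4))"
```

```text
[0.4588 0.3062 0.27  ]
```

{"op": "jog_arm", "data": {
  "deltas": [
    [0,0.001,-0.03,0,0,0],
    [0,0,-0.03,0,0,0],
    [0,0,-0.03,0,0,0],
    [0,0,-0.02,0,0,0],
    [0,0,-0.005,0,0,0],
    [0,0,0,0,0,0],
    [0,0,0,0,0,0]
  ]
}}

```text
time_s: 18.92
tcp_pos: [0.459, 0.3079, 0.1562]
tool_rot: [[0.96, 0.282, 0.001], [0.282, -0.96, 0.001], [0.002, -0.0, -1.0]]
ft_force: [0.4, 0.5, 0.1]
opening: 0.704
grasp_force: 0.0
```

{"op": "jog_arm", "data": {
  "deltas": [
    [0,0,0,0,0,0],
    [0,0,0,0,0,0],
    [0,0,0,0,0,0],
    [0,0,0,0,0,0],
    [0,0,0,0,0,0],
    [0,0,0,0,0,0]
  ],
  "jaw": 0.01,
  "force": 40
}}

```text
time_s: 19.42
tcp_pos: [0.458, 0.3085, 0.1553]
tool_rot: [[0.959, 0.283, 0.0], [0.283, -0.959, 0.0], [0.0, -0.0, -1.0]]
ft_force: [-0.5, 1.2, 1.9]
opening: 0.282
grasp_force: 40.0
```

{"op": "jog_arm", "data": {
  "deltas": [
    [0,0,0.02,0,0,0],
    [0,0,0.03,0,0,0],
    [0,0,0.04,0,0,0],
    [0,0,0.04,0,0,0],
    [0,0,0.04,0,0,0],
    [0,0,0.035,0,0,0],
    [0,0,0,0,0,0]
  ]
}}

```text
time_s: 20.0
tcp_pos: [0.4588, 0.3089, 0.3673]
tool_rot: [[0.959, 0.283, 0.012], [0.283, -0.959, 0.005], [0.013, -0.001, -1.0]]
ft_force: [0.0, -1.0, -0.4]
opening: 0.284
grasp_force: 40.0
```

{"op": "jog_arm", "data": {
  "deltas": [
    [0.012,-0.034,0,0,0,0],
    [0.012,-0.034,0,0,0,0],
    [0.012,-0.034,0,0,0,0],
    [0.012,-0.034,0,0,0,0],
    [0.012,-0.034,0,0,0,0],
    [0.012,-0.034,0,0,0,0],
    [0.012,-0.034,0,0,0,0],
    [0.012,-0.034,0,0,0,0]
  ]
}}

```text
time_s: 20.67
tcp_pos: [0.5542, 0.0347, 0.3596]
tool_rot: [[0.959, 0.283, -0.001], [0.283, -0.959, 0.0], [-0.001, -0.0, -1.0]]
ft_force: [-0.0, -0.3, -0.8]
opening: 0.283
grasp_force: 40.0
```

{"op": "jog_arm", "data": {
  "deltas": [
    [0.012,-0.025,0,0,0,0],
    [0.003,-0.012,0,0,0,0],
    [0,0,0,0,0,0],
    [0,0,0,0,0,0],
    [0,0,0,0,0,0]
  ]
}}

```text
time_s: 21.08
tcp_pos: [0.5685, 0.0009, 0.3602]
tool_rot: [[0.959, 0.284, -0.0], [0.284, -0.959, 0.0], [0.0, -0.0, -1.0]]
ft_force: [0.4, 0.4, 0.2]
opening: 0.288
grasp_force: 40.0
```

```bash
python3 - <<'E'
from h import *
s=status.read_state();print(s['tcp_pos'].round(4)); c=optics.get_calibration('wrist');im=grab('wrist')
print(proj('wrist',(.5697,-.0036,.188),c), proj('wrist',s['tcp_pos']-[0,0,.1503],c))
sc=grab('scene'); u,v=[int(x) for x in proj('scene',(.57,-.004,.2))]
t=cv2.resize(sc[v-60:v+60,u-40:u+40],(256,384),interpolation=cv2.INTER_CUBIC)
cv2.imwrite('pics/s2.png',np.hstack([im,t])[:,:,::-1])
E
```

```text
[0.5685 0.0009 0.3602]
[257.25292479 179.82126934] [252.91318836 185.46073362]
```

View pics/s2.png

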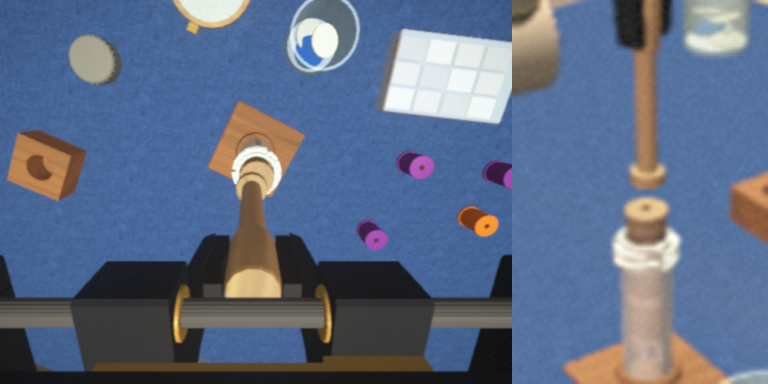

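Foot at wrist (257,190) is over the top reel; a 4.5 mm correction in y, then press.

{"op": "jog_arm", "data": {
  "deltas": [
    [0.001,-0.0045,0,0,0,0],
    [0,0,-0.008,0,0,0],
    [0,0,-0.008,0,0,0],
    [0,0,-0.006,0,0,0],
    [0,0,-0.005,0,0,0],
    [0,0,-0.005,0,0,0],
    [0,0,-0.005,0,0,0],
    [0,0,0,0,0,0]
  ]
}}

```text
time_s: 21.85
tcp_pos: [0.5698, -0.005, 0.3222]
tool_rot: [[0.959, 0.283, -0.001], [0.283, -0.959, 0.0], [-0.001, -0.001, -1.0]]
ft_force: [0.1, 0.1, -0.5]
opening: 0.286
grasp_force: 40.0
```

{"op": "jog_arm", "data": {
  "deltas": [
    [0,0,-0.005,0,0,0],
    [0,0,-0.005,0,0,0],
    [0,0,-0.005,0,0,0],
    [0,0,-0.004,0,0,0],
    [0,0,0,0,0,0]
  ]
}}

```text
time_s: 22.27
tcp_pos: [0.5698, -0.005, 0.303]
tool_rot: [[0.959, 0.283, -0.002], [0.283, -0.959, 0.0], [-0.001, -0.001, -1.0]]
ft_force: [-0.2, -0.3, -0.2]
opening: 0.284
grasp_force: 40.0
```

{"op": "jog_arm", "data": {
  "deltas": [
    [0,0,-0.004,0,0,0],
    [0,0,-0.003,0,0,0]
  ]
}}

```text
time_s: 22.43
tcp_pos: [0.5701, -0.0051, 0.2969]
tool_rot: [[0.959, 0.283, 0.0], [0.283, -0.959, -0.0], [0.0, 0.0, -1.0]]
ft_force: [0.8, 0.2, 4.6]
opening: 0.283
grasp_force: 40.0
```

{"op": "jog_arm", "data": {
  "deltas": [
    [0,0,-0.002,0,0,0],
    [0,0,0,0,0,0]
  ]
}}

```text
time_s: 22.6
tcp_pos: [0.5701, -0.005, 0.2952]
tool_rot: [[0.959, 0.283, 0.001], [0.283, -0.959, -0.0], [0.001, 0.0, -1.0]]
ft_force: [-0.7, -0.2, 5.1]
opening: 0.282
grasp_force: 40.0
```

{"op": "jog_arm", "data": {
  "deltas": [
    [0,0,-0.002,0,0,0],
    [0,0,0,0,0,0]
  ]
}}

```text
time_s: 22.77
tcp_pos: [0.5705, -0.0051, 0.2951]
tool_rot: [[0.959, 0.283, 0.004], [0.283, -0.959, -0.001], [0.004, 0.002, -1.0]]
ft_force: [-2.0, 0.9, 15.6]
opening: 0.279
grasp_force: 40.0
```

{"op": "jog_arm", "data": {
  "deltas": [
    [0,0,-0.001,0,0,0],
    [0,0,0,0,0,0],
    [0,0,0,0,0,0]
  ]
}}

```text
time_s: 23.02
tcp_pos: [0.5706, -0.005, 0.2951]
tool_rot: [[0.959, 0.283, 0.006], [0.283, -0.959, -0.001], [0.005, 0.003, -1.0]]
ft_force: [-2.8, 0.4, 19.7]
opening: 0.288
grasp_force: 40.0
```

{"op": "jog_arm", "data": {
  "deltas": [
    [0,0,0.01,0,0,0],
    [0,0,0.025,0,0,0],
    [0,0,0.025,0,0,0],
    [-0.006,0.017,0,0,0,0],
    [-0.012,0.034,0,0,0,0],
    [-0.012,0.034,0,0,0,0],
    [-0.012,0.034,0,0,0,0],
    [-0.012,0.034,0,0,0,0]
  ]
}}

```text
time_s: 23.68
tcp_pos: [0.5151, 0.1492, 0.3513]
tool_rot: [[0.959, 0.282, -0.002], [0.282, -0.959, 0.0], [-0.001, -0.0, -1.0]]
ft_force: [1.3, -0.4, -0.4]
opening: 0.285
grasp_force: 40.0
```

{"op": "jog_arm", "data": {
  "deltas": [
    [-0.012,0.034,0,0,0,0],
    [-0.012,0.034,-0.01,0,0,0],
    [-0.012,0.034,-0.02,0,0,0],
    [-0.012,0.034,-0.02,0,0,0],
    [-0.006,0.022,-0.02,0,0,0],
    [0,0,0,0,0,0],
    [0,0,0,0,0,0],
    [0,0,0,0,0,0]
  ]
}}

```text
time_s: 24.35
tcp_pos: [0.4625, 0.3054, 0.2825]
tool_rot: [[0.959, 0.283, 0.0], [0.283, -0.959, -0.0], [0.0, 0.0, -1.0]]
ft_force: [0.8, -0.1, -0.1]
opening: 0.285
grasp_force: 40.0
```

```bash
python3 - <<'E'
from h import *
s=status.read_state();print(s['tcp_pos'].round(4)); sc=grab('scene');np.save('sc2.npy',sc);im=grab('wrist');np.save('w5.npy',im);print(status.read_state()['tcp_pos'].round(4))
E
```

```text
[0.4625 0.3054 0.2825]
[0.4628 0.305  0.283 ]
```

{"op": "jog_arm", "data": {
  "deltas": [
    [-0.0045,0.003,0,0,0,0],
    [0,0,-0.03,0,0,0],
    [0,0,-0.03,0,0,0],
    [0,0,-0.02,0,0,0],
    [0,0,-0.01,0,0,0],
    [0,0,0,0,0,0],
    [0,0,0,0,0,0]
  ]
}}

```text
time_s: 25.03
tcp_pos: [0.458, 0.3089, 0.1931]
tool_rot: [[0.959, 0.282, 0.001], [0.282, -0.959, 0.0], [0.001, -0.0, -1.0]]
ft_force: [1.0, -0.8, -1.2]
opening: 0.285
grasp_force: 40.0
```

{"op": "jog_arm", "data": {
  "deltas": [
    [0,0,-0.01,0,0,0],
    [0,0,-0.01,0,0,0],
    [0,0,-0.009,0,0,0],
    [0,0,-0.005,0,0,0],
    [0,0,0,0,0,0]
  ]
}}

```text
time_s: 25.45
tcp_pos: [0.4571, 0.3087, 0.1568]
tool_rot: [[0.959, 0.283, -0.002], [0.283, -0.959, -0.001], [-0.002, 0.0, -1.0]]
ft_force: [-0.8, -0.2, -0.7]
opening: 0.284
grasp_force: 40.0
```

{"op": "jog_arm", "data": {
  "deltas": [
    [0.0005,0,-0.002,0,0,0],
    [0,0,0,0,0,0]
  ]
}}

```text
time_s: 25.62
tcp_pos: [0.4581, 0.309, 0.1561]
tool_rot: [[0.959, 0.283, 0.0], [0.283, -0.959, 0.0], [0.0, -0.0, -1.0]]
ft_force: [-0.1, -0.8, -1.0]
opening: 0.287
grasp_force: 40.0
```

{"op": "jog_arm", "data": {
  "deltas": [
    [0,0,0,0,0,0],
    [0,0,0,0,0,0],
    [0,0,0,0,0,0],
    [0,0,0.02,0,0,0],
    [0,0,0.035,0,0,0],
    [0,0,0.035,0,0,0],
    [0.01,0,0.01,0,0,0],
    [0.03,-0.01,0,0,0,0]
  ],
  "jaw": 0.06
}}

```text
time_s: 26.28
tcp_pos: [0.4969, 0.3007, 0.2608]
tool_rot: [[0.958, 0.286, 0.006], [0.286, -0.958, 0.003], [0.007, -0.001, -1.0]]
ft_force: [0.1, 0.0, -0.4]
opening: 0.677
grasp_force: 0.0
```

{"op": "jog_arm", "data": {
  "deltas": [
    [0.035,-0.01,0,0,0,0],
    [0.035,-0.01,0,0,0,0],
    [0.035,-0.01,0,0,0,0],
    [0.03,-0.008,0,0,0,0],
    [0,0,0,0,0,0],
    [0,0,0,0,0,0],
    [0,0,0,0,0,0]
  ],
  "jaw": 0.088
}}

```text
time_s: 26.87
tcp_pos: [0.6325, 0.2612, 0.2561]
tool_rot: [[0.959, 0.283, -0.0], [0.283, -0.959, 0.0], [-0.0, -0.0, -1.0]]
ft_force: [-0.1, 0.2, -0.1]
opening: 1.0
grasp_force: 0.0
```

```bash
python3 reels.py; python3 - <<'E'
from h import *
c=optics.get_calibration('wrist');s=status.read_state();print(s['tcp_pos'].round(4),s['joints'].round(3))
im=grab('wrist');np.save('w6.npy',im);print(proj('wrist',(.632,.26,.028),c))
sc=grab('scene'); u,v=[int(x) for x in proj('scene',(.5,.15,.1))]
t=cv2.resize(sc[v-70:v+74,u-55:u+41],(256,384),interpolation=cv2.INTER_CUBIC)
cv2.imwrite('pics/s3.png',np.hstack([im,t])[:,:,::-1])
E
```

```text
tan [236.7 199.4] [ 17  16 212] [0.5885 0.002  0.03  ]
grey [192.5 144.9] [ 36  13 352] [0.745  0.1247 0.02  ]
grey [141.8 185.6] [ 26  25 501] [0.631  0.2617 0.02  ]
26.9167 [0.6322 0.2614 0.2565]
[0.6322 0.2614 0.2565] [0.219 0.631 0.872 0.    1.638 1.503]
[253.76576446 168.41047192]
```

View pics/s3.png

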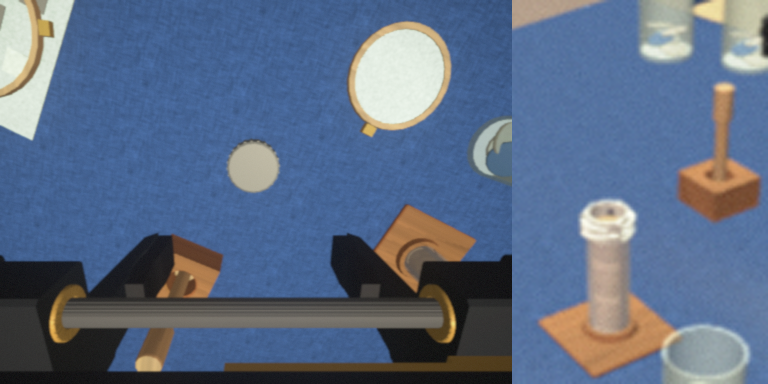

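Wrist view: cap top at (253.5,166), within 2 mm of the prediction. Side crop: reels fully inside the tube, stick back in its stand. Grasping the cap.

{"op": "jog_arm", "data": {
  "deltas": [
    [0.001,-0.0005,-0.04,0,0,0],
    [0,0,-0.04,0,0,0],
    [0,0,-0.04,0,0,0],
    [0,0,-0.04,0,0,0],
    [0,0,-0.035,0,0,0],
    [0,0,-0.02,0,0,0],
    [0,0,0,0,0,0],
    [0,0,0,0,0,0]
  ]
}}

```text
time_s: 27.68
tcp_pos: [0.6336, 0.2609, 0.0415]
tool_rot: [[0.959, 0.284, -0.001], [0.284, -0.959, -0.0], [-0.001, -0.0, -1.0]]
ft_force: [0.2, 0.0, 0.4]
opening: 0.997
grasp_force: 0.0
```

```bash
python3 - <<'E'
from h import *
c=optics.get_calibration('wrist');s=status.read_state();print(s['tcp_pos'].round(4))
im=grab('wrist');np.save('w7.npy',im);print(proj('wrist',(s['tcp_pos'][0],s['tcp_pos'][1],.028),c))
hs=cv2.cvtColor(im,cv2.COLOR_RGB2HSV);m=((hs[:,:,1]<80)&(hs[:,:,2]>110)).astype(np.uint8);m[:,:130]=0;m[:,380:]=0;m[300:]=0
k,l,st,ce=cv2.connectedComponentsWithStats(m)
for i in range(1,k):
    if st[i,4]>800: print(ce[i],st[i],ray('wrist',*ce[i],.028,c))
E
```

```text
[0.6336 0.2609 0.0415]
[253.75149048 256.61555687]
[252.33517461 247.52972568] [  191   185   123   114 10681] [0.63854291 0.26309587 0.028     ]
```

```bash
python3 - <<'E'
from h import *
c=optics.get_calibration('wrist');im=np.load('w7.npy')
th=np.linspace(0,2*np.pi,36,endpoint=False)
o=im.copy()
for X,col in [((.6336,.2609),(255,0,0)),((.6370,.2615),(0,255,0))]:
  for z in (.028,):
    for t in th:
        p=proj('wrist',(X[0]+.0325*np.cos(t),X[1]+.0325*np.sin(t),z),c); cv2.circle(o,tuple(int(round(q)) for q in p),1,col,-1)
o=cv2.resize(o[150:350,130:380],(750,600),interpolation=cv2.INTER_CUBIC)
cv2.imwrite('pics/cap.png',o[:,:,::-1])
E
```

```text
(no output)
```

View pics/cap.png

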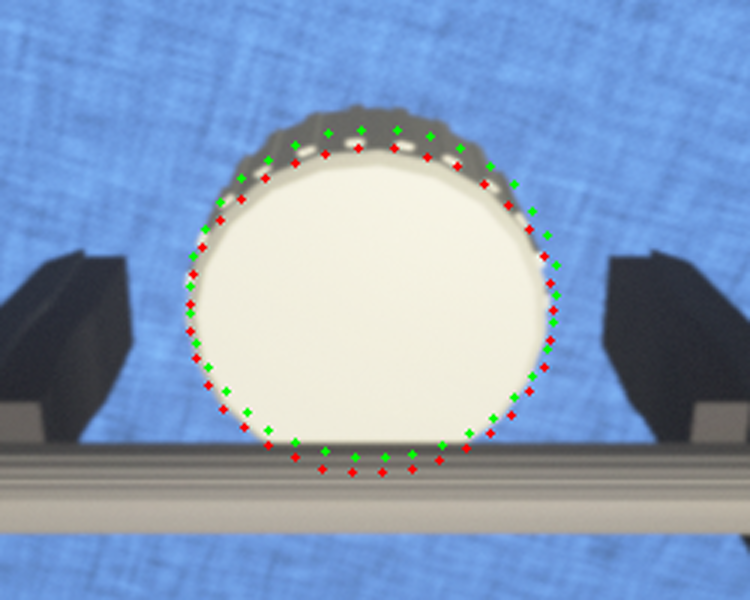

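The red outline (a cap centred on the TCP) matches the cap to under 1 mm. Descend and grip.

{"op": "jog_arm", "data": {
  "deltas": [
    [0,0,-0.01,0,0,0],
    [0,0,-0.0045,0,0,0],
    [0,0,0,0,0,0]
  ]
}}

```text
time_s: 27.98
tcp_pos: [0.6337, 0.2604, 0.0264]
tool_rot: [[0.959, 0.283, -0.0], [0.283, -0.959, -0.0], [-0.0, -0.0, -1.0]]
ft_force: [-0.6, -0.3, -0.2]
opening: 0.996
grasp_force: 0.0
```

{"op": "jog_arm", "data": {
  "deltas": [
    [0,0,0,0,0,0],
    [0,0,0,0,0,0],
    [0,0,0,0,0,0],
    [0,0,0,0,0,0],
    [0,0,0,0,0,0],
    [0,0,0,0,0,0]
  ],
  "jaw": 0.045,
  "force": 30
}}

```text
time_s: 28.48
tcp_pos: [0.6342, 0.2605, 0.027]
tool_rot: [[0.959, 0.283, 0.001], [0.283, -0.959, 0.0], [0.001, -0.0, -1.0]]
ft_force: [-0.0, 0.0, 2.9]
opening: 0.738
grasp_force: 30.0
```

{"op": "jog_arm", "data": {
  "deltas": [
    [0,0,0.03,0,0,0],
    [0,0,0.04,0,0,0],
    [0,0,0.04,0,0,0],
    [0,0,0.04,0,0,0],
    [0,0,0.03,0,0,0],
    [0,-0.03,0,0,0,0],
    [-0.01,-0.04,0,0,0,0],
    [-0.01,-0.04,0,0,0,0]
  ]
}}

```text
time_s: 29.15
tcp_pos: [0.6135, 0.1498, 0.2066]
tool_rot: [[0.959, 0.285, 0.001], [0.285, -0.959, -0.0], [0.001, 0.0, -1.0]]
ft_force: [0.9, -1.0, -0.5]
opening: 0.738
grasp_force: 30.0
```

{"op": "jog_arm", "data": {
  "deltas": [
    [-0.01,-0.04,0,0,0,0],
    [-0.01,-0.04,0,0,0,0],
    [-0.012,-0.04,0,0,0,0],
    [-0.012,-0.03,0,0,0,0],
    [0,0,0,0,0,0],
    [0,0,0,0,0,0],
    [0,0,0,0,0,0],
    [0,0,0,0,0,0]
  ]
}}

```text
time_s: 29.82
tcp_pos: [0.5703, 0.0016, 0.2065]
tool_rot: [[0.959, 0.284, 0.0], [0.284, -0.959, 0.0], [0.0, -0.0, -1.0]]
ft_force: [-0.2, 0.3, -0.5]
opening: 0.743
grasp_force: 30.0
```

{"op": "jog_arm", "data": {
  "deltas": [
    [-0.0005,-0.005,0,0,0,0],
    [0,0,-0.01,0,0,0],
    [0,0,-0.01,0,0,0],
    [0,0,-0.005,0,0,0],
    [0,0,0,0,0,0],
    [0,0,0,0,0,0]
  ]
}}

```text
time_s: 30.32
tcp_pos: [0.5695, -0.0043, 0.1811]
tool_rot: [[0.959, 0.283, -0.001], [0.283, -0.959, 0.0], [-0.001, -0.001, -1.0]]
ft_force: [-0.1, -0.4, -0.5]
opening: 0.737
grasp_force: 30.0
```

{"op": "jog_arm", "data": {
  "deltas": [
    [0,0,-0.002,0,0,0],
    [0,0,-0.002,0,0,0],
    [0,0,-0.001,0,0,0],
    [0,0,0,0,0,0],
    [0,0,0,0,0,0]
  ]
}}

```text
time_s: 30.73
tcp_pos: [0.57, -0.0042, 0.1768]
tool_rot: [[0.959, 0.283, 0.001], [0.283, -0.959, 0.0], [0.002, 0.0, -1.0]]
ft_force: [4.9, 3.9, -0.3]
opening: 0.738
grasp_force: 30.0
```

{"op": "jog_arm", "data": {
  "deltas": [
    [0.0008,0.0007,0,0,0,0],
    [0,0,0,0,0,0],
    [0,0,0,0,0,0]
  ]
}}

```text
time_s: 30.98
tcp_pos: [0.5702, -0.0039, 0.1765]
tool_rot: [[0.959, 0.283, -0.001], [0.283, -0.959, -0.0], [-0.001, 0.0, -1.0]]
ft_force: [1.0, 0.5, 0.6]
opening: 0.735
grasp_force: 30.0
```

{"op": "jog_arm", "data": {
  "deltas": [
    [0,0,-0.001,0,0,0],
    [0,0,0,0,0,0],
    [0,0,0,0,0,0]
  ]
}}

```text
time_s: 31.23
tcp_pos: [0.5703, -0.0039, 0.1756]
tool_rot: [[0.959, 0.283, -0.0], [0.283, -0.959, -0.0], [-0.0, 0.0, -1.0]]
ft_force: [1.5, -0.3, 0.5]
opening: 0.744
grasp_force: 30.0
```

{"op": "jog_arm", "data": {
  "deltas": [
    [0.0003,0,-0.001,0,0,0],
    [0,0,0,0,0,0],
    [0,0,0,0,0,0]
  ]
}}

```text
time_s: 31.48
tcp_pos: [0.5704, -0.0039, 0.1753]
tool_rot: [[0.959, 0.283, -0.0], [0.283, -0.959, -0.0], [-0.0, 0.0, -1.0]]
ft_force: [-3.0, -1.0, 7.4]
opening: 0.74
grasp_force: 30.0
```

{"op": "jog_arm", "data": {
  "deltas": [
    [0,0,-0.001,0,0,0],
    [0,0,0,0,0,0],
    [0,0,0,0,0,0]
  ]
}}

```text
time_s: 31.73
tcp_pos: [0.5704, -0.0039, 0.1751]
tool_rot: [[0.959, 0.283, 0.001], [0.283, -0.959, -0.001], [0.001, 0.001, -1.0]]
ft_force: [-4.0, 0.3, 12.9]
opening: 0.74
grasp_force: 30.0
```

Lugs rest on the ridge (12.9 N at 0.175). Turning anticlockwise under light load.

{"op": "jog_arm", "data": {
  "deltas": [
    [-0.0003,0,0,0,0,6],
    [0,0,0,0,0,6],
    [0,0,0,0,0,6],
    [0,0,0,0,0,6]
  ]
}}

```text
time_s: 32.07
tcp_pos: [0.5703, -0.0038, 0.1734]
tool_rot: [[0.758, 0.652, -0.0], [0.652, -0.758, 0.0], [0.0, -0.0, -1.0]]
ft_force: [4.6, 1.0, -1.4]
opening: 0.737
grasp_force: 30.0
```

{"op": "jog_arm", "data": {
  "deltas": [
    [0,0,0,0,0,5],
    [0,0,0,0,0,5],
    [0,0,0,0,0,5]
  ]
}}

```text
time_s: 32.32
tcp_pos: [0.5702, -0.0043, 0.1733]
tool_rot: [[0.567, 0.824, -0.0], [0.824, -0.567, -0.0], [-0.0, -0.0, -1.0]]
ft_force: [0.5, -2.6, -0.9]
opening: 0.749
grasp_force: 30.0
```

```bash
python3 -c "
from h import *
s=status.read_state();print(s['wrist_torque'].round(3),s['tcp_pos'].round(4),s['joints'].round(3))"
```

```text
[-0.388 -0.174 -1.609] [ 0.5702 -0.0043  0.1733] [-0.215  0.492  1.38  -0.     1.271  0.388]
```

Cap dropped off the ridge (z force gone) and the stop bar is felt (−1.6 Nm). Ease back slightly and lower.

{"op": "jog_arm", "data": {
  "deltas": [
    [0,0,0,0,0,-3],
    [0,0,-0.002,0,0,0],
    [0,0,-0.002,0,0,0],
    [0,0,0,0,0,0],
    [0,0,0,0,0,0]
  ]
}}

```text
time_s: 32.73
tcp_pos: [0.5702, -0.0038, 0.1692]
tool_rot: [[0.609, 0.793, -0.001], [0.793, -0.609, 0.0], [-0.0, -0.001, -1.0]]
ft_force: [0.9, -1.1, -1.3]
opening: 0.748
grasp_force: 30.0
```

{"op": "jog_arm", "data": {
  "deltas": [
    [0,0,-0.001,0,0,0],
    [0,0,-0.001,0,0,0],
    [0,0,0,0,0,0],
    [0,0,0,0,0,0]
  ]
}}

```text
time_s: 33.07
tcp_pos: [0.5703, -0.0038, 0.1676]
tool_rot: [[0.61, 0.793, -0.0], [0.793, -0.61, -0.0], [-0.0, -0.0, -1.0]]
ft_force: [0.2, -0.4, -0.4]
opening: 0.748
grasp_force: 30.0
```

```bash
python3 -c "
from h import *
s=status.read_state();print(s['wrist_torque'].round(3),s['tcp_pos'].round(4),s['joints'].round(3))"
```

```text
[-0.128 -0.039 -0.033] [ 0.5703 -0.0038  0.1676] [-0.214  0.498  1.388 -0.     1.257  0.441]
```

{"op": "jog_arm", "data": {
  "deltas": [
    [0,0,-0.001,0,0,0],
    [0,0,0,0,0,0],
    [0,0,0,0,0,0]
  ]
}}

```text
time_s: 33.32
tcp_pos: [0.5704, -0.0038, 0.1673]
tool_rot: [[0.61, 0.793, 0.001], [0.793, -0.61, -0.0], [0.0, 0.001, -1.0]]
ft_force: [-1.4, -0.5, 5.6]
opening: 0.747
grasp_force: 30.0
```

{"op": "jog_arm", "data": {
  "deltas": [
    [0,0,-0.001,0,0,0],
    [0,0,0,0,0,0],
    [0,0,0,0,0,0]
  ]
}}

```text
time_s: 33.57
tcp_pos: [0.5704, -0.0038, 0.1671]
tool_rot: [[0.61, 0.793, 0.002], [0.793, -0.61, -0.0], [0.001, 0.002, -1.0]]
ft_force: [-3.8, -0.6, 11.2]
opening: 0.75
grasp_force: 30.0
```

Dropped exactly 8 mm. Screw clockwise, following it down.

{"op": "jog_arm", "data": {
  "deltas": [
    [0,0,0,0,0,-6],
    [0,0,-0.0003,0,0,-6],
    [0,0,-0.0003,0,0,-6],
    [0,0,-0.0003,0,0,-6],
    [0,0,-0.0003,0,0,-6],
    [0,0,0,0,0,0]
  ]
}}

```text
time_s: 34.07
tcp_pos: [0.5708, -0.004, 0.166]
tool_rot: [[0.927, 0.376, 0.003], [0.376, -0.927, -0.001], [0.002, 0.002, -1.0]]
ft_force: [-1.6, 1.4, 10.5]
opening: 0.746
grasp_force: 30.0
```

{"op": "jog_arm", "data": {
  "deltas": [
    [0,0,-0.0004,0,0,-6],
    [0,0,-0.0004,0,0,-6],
    [0,0,-0.0004,0,0,-6],
    [0,0,-0.0004,0,0,-6],
    [0,0,-0.0004,0,0,-6],
    [0,0,0,0,0,0]
  ]
}}

```text
time_s: 34.57
tcp_pos: [0.5708, -0.0037, 0.1636]
tool_rot: [[0.991, -0.137, 0.002], [-0.137, -0.991, 0.0], [0.002, -0.0, -1.0]]
ft_force: [0.5, 2.3, 7.1]
opening: 0.744
grasp_force: 30.0
```

```bash
python3 -c "
from h import *
s=status.read_state();print(s['wrist_torque'].round(3),s['tcp_pos'].round(4),s['joints'].round(3))"
```

```text
[ 0.279  0.132 -0.277] [ 0.5708 -0.0037  0.1636] [-2.140e-01  5.020e-01  1.393e+00  1.000e-03  1.244e+00  1.494e+00]
```

{"op": "jog_arm", "data": {
  "deltas": [
    [0,0,-0.0004,0,0,-6],
    [0,0,-0.0004,0,0,-6],
    [0,0,-0.0004,0,0,-6],
    [0,0,-0.0002,0,0,-5],
    [0,0,0,0,0,0]
  ]
}}

```text
time_s: 34.98
tcp_pos: [0.571, -0.0038, 0.1627]
tool_rot: [[0.859, -0.512, 0.003], [-0.512, -0.859, -0.0], [0.003, -0.001, -1.0]]
ft_force: [-1.3, -0.3, 11.0]
opening: 0.746
grasp_force: 30.0
```

```bash
python3 -c "
from h import *
s=status.read_state();print(s['wrist_torque'].round(3),s['tcp_pos'].round(4),s['joints'].round(3))"
```

```text
[ 0.18   0.237 -0.15 ] [ 0.571  -0.0038  0.1627] [-0.214  0.503  1.394  0.     1.241  1.895]
```

{"op": "jog_arm", "data": {
  "deltas": [
    [0,0,-0.0003,0,0,-5],
    [0,0,-0.0002,0,0,-5],
    [0,0,0,0,0,-5],
    [0,0,0,0,0,0]
  ]
}}

```text
time_s: 35.32
tcp_pos: [0.5708, -0.0038, 0.1626]
tool_rot: [[0.697, -0.717, 0.003], [-0.717, -0.697, -0.001], [0.003, -0.002, -1.0]]
ft_force: [-3.7, -0.9, 14.7]
opening: 0.748
grasp_force: 30.0
```

```bash
python3 -c "
from h import *
s=status.read_state();print(s['wrist_torque'].round(3),s['tcp_pos'].round(4),s['joints'].round(3))"
```

```text
[ 0.133  0.594 -0.348] [ 0.5708 -0.0038  0.1626] [-0.214  0.502  1.395 -0.     1.241  2.156]
```

{"op": "jog_arm", "data": {
  "deltas": [
    [0,0,0,0,0,-5],
    [0,0,0,0,0,-5],
    [0,0,0,0,0,0]
  ]
}}

```text
time_s: 35.57
tcp_pos: [0.571, -0.0039, 0.1625]
tool_rot: [[0.563, -0.826, 0.003], [-0.826, -0.563, -0.001], [0.003, -0.002, -1.0]]
ft_force: [-2.3, -0.4, 12.8]
opening: 0.751
grasp_force: 30.0
```

```bash
python3 -c "
from h import *
s=status.read_state();print(s['wrist_torque'].round(3),s['tcp_pos'].round(4),s['joints'].round(3))"
```

```text
[-0.123  0.359  0.266] [ 0.571  -0.0039  0.1625] [-2.140e-01  5.030e-01  1.395e+00 -1.000e-03  1.240e+00  2.330e+00]
```

{"op": "jog_arm", "data": {
  "deltas": [
    [0,0,0,0,0,-5],
    [0,0,0,0,0,-4],
    [0,0,0,0,0,0]
  ]
}}

```text
time_s: 35.82
tcp_pos: [0.5709, -0.0038, 0.1619]
tool_rot: [[0.428, -0.904, 0.003], [-0.904, -0.428, -0.001], [0.002, -0.002, -1.0]]
ft_force: [-0.6, -0.7, 9.0]
opening: 0.734
grasp_force: 30.0
```

```bash
python3 - <<'E'
from h import *
s=status.read_state();print(s['wrist_torque'].round(3),s['tcp_pos'].round(4),s['joints'].round(3))
im=grab('wrist');sc=grab('scene'); u,v=[int(x) for x in proj('scene',(.57,-.004,.15))]
t=cv2.resize(sc[v-48:v+48,u-32:u+32],(256,384),interpolation=cv2.INTER_CUBIC)
cv2.imwrite('pics/e1.png',np.hstack([im,t])[:,:,::-1])
E
```

```text
[-0.043  0.147  0.279] [ 0.5709 -0.0038  0.1619] [-2.140e-01  5.030e-01  1.395e+00 -1.000e-03  1.240e+00  2.486e+00]
```

Torque still low; regrip with more force and turn again to confirm the jam.

{"op": "jog_arm", "data": {
  "deltas": [
    [0,0,0,0,0,0],
    [0,0,0,0,0,0],
    [0,0,0,0,0,0],
    [0,0,0.002,0,0,7],
    [0,0,0,0,0,7],
    [0,0,0,0,0,7],
    [0,0,0,0,0,7],
    [0,0,0,0,0,7]
  ],
  "jaw": 0.084
}}

```text
time_s: 36.58
tcp_pos: [0.5702, -0.0037, 0.1621]
tool_rot: [[0.873, -0.488, -0.001], [-0.488, -0.873, 0.0], [-0.001, 0.0, -1.0]]
ft_force: [-0.2, -0.1, -0.1]
opening: 0.952
grasp_force: 0.0
```

{"op": "jog_arm", "data": {
  "deltas": [
    [0,0,0,0,0,7],
    [0,0,0,0,0,7],
    [0,0,0,0,0,7],
    [0,0,0,0,0,7],
    [0,0,0,0,0,7],
    [0,0,0,0,0,0],
    [0,0,0,0,0,0]
  ]
}}

```text
time_s: 37.17
tcp_pos: [0.5702, -0.0037, 0.1623]
tool_rot: [[0.996, 0.091, -0.0], [0.091, -0.996, 0.0], [-0.0, -0.0, -1.0]]
ft_force: [0.6, -0.3, 0.3]
opening: 0.955
grasp_force: 0.0
```

{"op": "jog_arm", "data": {
  "deltas": [
    [0,0,0,0,0,0],
    [0,0,0,0,0,0],
    [0,0,0,0,0,0],
    [0,0,0,0,0,0],
    [0,0,0,0,0,0]
  ],
  "jaw": 0.045,
  "force": 45
}}

```text
time_s: 37.58
tcp_pos: [0.5703, -0.0039, 0.1625]
tool_rot: [[0.996, 0.094, -0.0], [0.094, -0.996, -0.0], [-0.0, 0.0, -1.0]]
ft_force: [-0.3, -0.6, -1.7]
opening: 0.743
grasp_force: 45.0
```

{"op": "jog_arm", "data": {
  "deltas": [
    [0,0,0,0,0,-5],
    [0,0,0,0,0,-5]
  ]
}}

```text
time_s: 37.75
tcp_pos: [0.5705, -0.0038, 0.1626]
tool_rot: [[0.997, -0.08, 0.0], [-0.08, -0.997, -0.001], [0.0, 0.001, -1.0]]
ft_force: [-0.2, -0.4, -0.3]
opening: 0.737
grasp_force: 45.1
```

```bash
python3 -c "
from h import *
s=status.read_state();print(s['wrist_torque'].round(3),s['tcp_pos'].round(4),s['joints'].round(3))"
```

```text
[-0.049 -0.112  1.745] [ 0.5705 -0.0038  0.1626] [-2.140e-01  5.030e-01  1.394e+00 -1.000e-03  1.244e+00  1.438e+00]
```

{"op": "jog_arm", "data": {
  "deltas": [
    [0,0,0,0,0,-5],
    [0,0,0,0,0,-5]
  ]
}}

```text
time_s: 37.92
tcp_pos: [0.5706, -0.0037, 0.1629]
tool_rot: [[0.968, -0.251, 0.001], [-0.251, -0.968, -0.001], [0.001, 0.001, -1.0]]
ft_force: [-1.5, -0.8, 2.2]
opening: 0.737
grasp_force: 45.1
```

```bash
python3 -c "
from h import *
s=status.read_state();print(s['wrist_torque'].round(3),s['tcp_pos'].round(4),s['joints'].round(3))"
```

```text
[-0.004  0.075  2.639] [ 0.5706 -0.0037  0.1629] [-2.130e-01  5.030e-01  1.394e+00 -1.000e-03  1.244e+00  1.612e+00]
```

Firm jam at 2.6 Nm. Release, retreat and check.

{"op": "jog_arm", "data": {
  "deltas": [
    [0,0,0,0,0,2],
    [0,0,0,0,0,0],
    [0,0,0,0,0,0],
    [0,0,0,0,0,0],
    [0,0,0,0,0,0],
    [0,0,0.02,0,0,0],
    [0,0,0.03,0,0,0],
    [0,0,0.03,0,0,0]
  ],
  "jaw": 0.088
}}

```text
time_s: 38.58
tcp_pos: [0.5699, -0.0037, 0.243]
tool_rot: [[0.976, -0.218, -0.002], [-0.218, -0.976, 0.0], [-0.002, -0.0, -1.0]]
ft_force: [0.7, -1.0, -0.1]
opening: 0.996
grasp_force: 0.0
```

{"op": "jog_arm", "data": {
  "deltas": [
    [-0.03,-0.02,0.01,0,0,0],
    [-0.03,-0.02,0,0,0,0],
    [-0.03,-0.02,0,0,0,0],
    [-0.02,-0.02,0,0,0,0],
    [0,0,0,0,0,0],
    [0,0,0,0,0,0]
  ]
}}

```text
time_s: 39.08
tcp_pos: [0.4599, -0.0844, 0.2529]
tool_rot: [[0.975, -0.22, 0.001], [-0.22, -0.975, -0.0], [0.001, -0.0, -1.0]]
ft_force: [-0.3, 0.0, 0.3]
opening: 1.0
grasp_force: 0.0
```

```bash
python3 - <<'E'
from h import *
c=optics.get_calibration('wrist')
im=grab('wrist');sc=grab('scene')
for n,i in(('scene',sc),('wrist',im)):
  for z,col in((.164,(255,0,0)),(.136,(0,255,0))):
    for t in np.linspace(0,2*np.pi,24,endpoint=False):
      p=proj(n,(.5700+.0325*np.cos(t),-.0038+.0325*np.sin(t),z)); q=tuple(int(round(k)) for k in p)
      if n=='scene': sc[max(q[1],0),q[0]]=col
u,v=[int(x) for x in proj('scene',(.53,.1,.13))]
t=cv2.resize(sc[v-60:v+60,u-60:u+60],(384,384),interpolation=cv2.INTER_NEAREST)
cv2.imwrite('pics/e2.png',np.hstack([cv2.resize(im,(410,384)),t])[:,:,::-1])
E
```

```text
(no output)
```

View pics/e2.png

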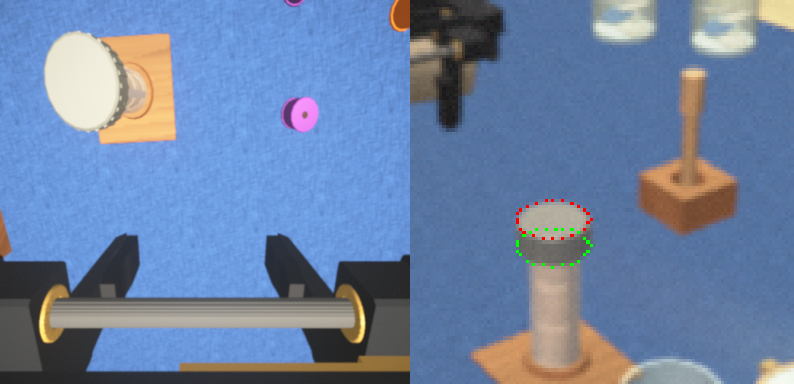

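The cap lies level on the predicted fully-down outline, with its top at 0.164 and its underside at 0.136. The stick stands upright in its stand. Handing in.

```bash
python3 -c "
from workcell import order
print(order.sign_off())"
```

```text
the job is handed in; nothing more can be done
None
```

I put all three plain reels in the tube, pressed them to the bottom, stood the stick back in its stand, screwed the cap fully down until it jammed, and handed the job in after about 39 s.

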